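Check two chocolates with their own probes and sheathe the probes

ROBOT

A 6-joint arm with a two-finger parallel gripper is mounted at the origin on the work surface. World frame = base frame: x ahead of the robot, y to its left, z up, the work surface at z = 0. Lengths are in m, angles in rad, forces in N, time in s.
With the tool pointing down it reaches from about 0.3 to 0.95 m from the base axis. Payload 3.1 kg.
Tool frame: the origin (TCP) lies at the very end of the fingers, on their centre line; the grasp point (between the pads) lies 19 mm behind it; z points along the fingers, y is the line along which they close (so a half turn about z gives the same grasp; the last joint's range is limited). The gripper opens to 85 mm and grips with 20 to 120 N. Pads are 22 mm wide; open, the fingers measure 114 mm over their backs; the gripper's body (76 mm by 85 mm) begins 54 mm behind the grasp point. The pads swing forward as they close: fully open they stand 13 mm farther back than shut.
Start: joints at [1.164, 0.308, 1.634, -0, 1.2, -0.07], TCP at [0.207, 0.59, 0.231] pointing down, gripper open.
Joint ranges: [-3.06, 3.06], [-0.79, 1.96], [0.05, 2.63], [-1.19, 4.34], [0.05, 2.64], [-2.94, 2.94]. Speed limits (rad/s): [2.79, 2.79, 3.14, 3.14, 3.14, 3.14].

INTERFACE

Orientations are given as a rotation vector (axis times angle).
In Python, from station import read_state, grab_frame, camera_params, close_job, outline_of gives the robot as it stands. The module is installed in compiled form; this text tells all that it offers.
- The arm moves only by the shell command python3 -m handwheel 'ROWS' [FORCE]. ROWS is JSON, a list that holds one entry, the list of rows, each a list of 5 numbers: the shift along the tool's x, y, z as a fraction of full scale, then the turn about the tool's z as a fraction of full scale, then the opening, from -1 (shut) to 1 (fully open). In form: [[[dx, dy, dz, yaw, fingers], ...]]. A call has 1 to 20 rows; each row is the pose to reach, as a shift and turn from the pose commanded when the call began, along the tool's axes at that moment; what a row does not reach only later rows make up. Full scale, the value 1, is 1000 mm for a shift and 45 degrees for a turn. A row lasts 1/12 s, in which the tool goes at most 41.7 mm and 7.16 degrees, less where a joint would pass 70% of its speed; a pose out of reach is approached as far as the arm can. A call with a number of a shift or a turn outside -1 to 1 is refused whole. A call with a gripper value outside its range is refused whole. The fingers move at their own pace and stop on an object; FORCE is the grip in N (left out, the last holds). Time passes only in rows, so rows that repeat a pose let the fingers close. It gives the time, the measured TCP pose, the force, the opening and the grip force at its end, in the units of the state.
- read_state(): the state, without advancing time (a new reading comes with each control period).
- grab_frame(name): name is "side" or "top" or "wrist"; returns (picture, depth): 480x640x3 uint8, blue, green, red; 480x640 float32, m along the optical axis (not along the pixel's ray), 0 where there is no reading.
- camera_params(name): a dict with "intrinsics" (3x3 intrinsics, pixels), "xyz" and "rotation" of the camera in the world; the wrist camera has in their place "tool_from_camera" (4x4, takes a point from camera to tool coordinates, whose origin is the TCP and whose axes are the flange's). Camera axes: x right, y down, z forward; pixel columns grow to the right and rows downward; lengths in m; the calibration is good to about 2 mm. The wrist camera is an equidistant fisheye: a pixel r from the principal point sees the ray r / f radians off the axis. A picture is of the moment at which its call begins: read the wrist's pose just before it. camera_params takes no time and is no camera call.
- close_job(): hands the job in; it is judged then, once.
Trained networks look in the newest picture that a camera, given by its name, has taken for a name from the list of things; names that differ only in an ending like _2 or _b are one class to them, and where a whole thing is asked for, a point or a joint stands for the part that bears it (a point fixed in the world has none). Each returns a list of dicts, best first, with "p" (0 to 1); they miss things now and then, are a little off and sometimes report something else, mostly with a low value. They report only what shows in the picture. A call takes as long as a camera call. They do not tell look-alikes from the thing itself.
- outline_of(camera, thing): "mask" (480x640 bool, what is visible of it) and "centre" ([column, row] in pixels, amid what is visible of it).
The state is a dict: "clock": time; "joints": joint angles; "qd": joint speeds; "joint_torque": joint torques, N m; "eef_pos": TCP position; "ee_rot": TCP orientation; "ft_force": force on the tool from outside, world axes, zero at the start; "torque": the same for the moment, N m; "width": finger opening in m; "grasp_force": force on a finger pad.
Only numpy, scipy, OpenCV 4.12 (cv2) and the standard library are available. Lean on these libraries where they do the work, as an engineer would, in place of code of your own. Each camera call takes 0.05 s, during which the arm holds its last target. There are 200 camera calls.

TASK

Take the dark probe from the rest, touch its tip gently on the gold dot of the dark chocolate slab and keep it there for half a second, then drop it tip-down to the bottom of the dark sheath and let go. Then do the same with the ivory probe, the ivory slab and the ivory sheath. A probe must never touch the other chocolate, and the other things on the bench stay where they are.

Things in the scene. Friction and masses are not known exactly. Their poses are not given: they have to be found in the camera images.
- dark_probe: loose pen thermometer, 179 mm long, 75 g: dark brown square handle 18 x 18 mm, 104 mm long, then a steel shaft 8 mm thick and 75 mm long with a round tip. Origin at the centre of the handle; x axis along the probe towards the tip (handle from x = -52 to +52 mm, tip at +127 mm). Lies in one of the two cradles of the rest, tip end low
- dark_probe_tip (a point): tip of the dark probe's shaft; axes as the probe
- dark_slab: fixed sample of dark brown chocolate, 78 x 78 mm, on a teal tile 94 x 94 x 10 mm; origin under the tile's centre, slab top 26 mm above it
- dark_slab_dot (a point): centre of the gold test dot, 22 mm across, in the middle of the dark slab's top; z up
- dark_sheath: fixed dark brown upright square tube, open on top, 36 x 36 mm outside, 28 x 28 mm inside, on an 80 x 80 x 6 mm steel foot; origin under the foot's centre, rim 106 mm above it, z up
- dark_sheath_mouth (a point): centre of the dark sheath's open mouth, level with its rim
- dark_sheath_floor (a point): centre of the dark sheath's inner floor, 100 mm below its rim
- ivory_probe: loose pen thermometer, 179 mm long, 75 g: ivory (cream white) square handle 18 x 18 mm, 104 mm long, then a steel shaft 8 mm thick and 75 mm long with a round tip. Origin at the centre of the handle; x axis along the probe towards the tip (handle from x = -52 to +52 mm, tip at +127 mm). Lies in one of the two cradles of the rest, tip end low
- ivory_probe_tip (a point): tip of the ivory probe's shaft; axes as the probe
- ivory_slab: fixed sample of ivory (cream white) chocolate, 78 x 78 mm, on a teal tile 94 x 94 x 10 mm; origin under the tile's centre, slab top 26 mm above it
- ivory_slab_dot (a point): centre of the gold test dot, 22 mm across, in the middle of the ivory slab's top; z up
- ivory_sheath: fixed ivory (cream white) upright square tube, open on top, 36 x 36 mm outside, 28 x 28 mm inside, on an 80 x 80 x 6 mm steel foot; origin under the foot's centre, rim 106 mm above it, z up
- ivory_sheath_mouth (a point): centre of the ivory sheath's open mouth, level with its rim
- ivory_sheath_floor (a point): centre of the ivory sheath's inner floor, 100 mm below its rim
- rest: fixed blue probe rest, base 170 x 190 x 8 mm; origin under it. Two cradles, open above, at y = +52 and -52 mm, sloping 0.35 rad (20 degrees) down towards +x; a lying probe's handle centre is 72 mm above the table. Low cheeks, half as high as the handle, hold it 34 to 50 mm either side of its centre; its middle 64 mm is free below and beside. A stop catches its front shoulder
- deli_cup: bystander: open white plastic cup, 94 mm across, 65 mm tall; origin under its centre
- jar: bystander: orange jar with white lid, 100 mm across, 110 mm tall; origin under its centre
- tub: bystander: cream tub with green lid, 128 x 128 x 52 mm; origin under its centre
- palette_knife: bystander: palette knife with black handle lying flat, 260 mm long, along its x
- bonbon_mould: bystander: flat painted bonbon mould, 130 x 260 x 19 mm; origin under its centre
- phone: bystander: black phone lying flat, 70 x 145 x 9 mm; origin under its centre
There are look-alikes about, which are no part of the job. What is shaped like the ivory_probe but turquoise is not meant.

How it is judged:
By the outcome, as a careful person would: the job done as asked, in the order asked, and still so for the second after the job is handed in, with the robot touching nothing.
It also fails if it takes over 72 s, if anything falls off the work surface, if the arm or the gripper's body presses on something with over 40 N, if the wrist force passes 120 N, or if a joint passes its speed limit or range.

## Working session

There is one attempt and no reset: what is moved stays moved. The work goes in short steps, Python scripts to look and compute and a shell command to move; the robot and the scene stay as the last step left them, time stands still between calls to the robot, and variables do not carry over. Pictures are saved under pics/ and viewed, at most 10 in all, crops included, and the job is handed in when it is done.

```bash
mkdir -p pics; ls
python3 - <<'E'
from station import *
import cv2,numpy as np
print(read_state())
for n in("side","top","wrist"):
    p=camera_params(n); print(n,{k:np.round(v,4).tolist() for k,v in p.items()})
for n in("side","top"):
    im,d=grab_frame(n); cv2.imwrite(f"pics/{n}0.png",im); np.save(f"pics/{n}0.npy",d)
E
```

```text
pics
{'clock': 0.0, 'joints': array([ 1.16433175e+00,  3.09009038e-01,  1.63518012e+00,  1.23292949e-05,
        1.19969535e+00, -6.96552265e-02]), 'qd': array([ 0.00069784,  0.00129082,  0.00142134, -0.00058636,  0.0020939 ,
        0.0004513 ]), 'joint_torque': array([-5.99502910e-04, -4.15253305e+01, -2.76664317e+01, -1.37729730e-04,
        1.02658066e-02,  2.46684401e-06]), 'eef_pos': array([0.20622084, 0.5891337 , 0.23004763]), 'ee_rot': array([-0.52647589, -3.09660293,  0.00349363]), 'ft_force': array([-0.19763066,  0.31217334, -0.74904271]), 'torque': array([ 0.03110441, -0.01455839, -0.04213237]), 'grasp_force': 0.0, 'width': 0.08549717014755519}
side {'intrinsics': [[492.4371, 0.0, 317.1941], [0.0, 492.4371, 232.5957], [0.0, 0.0, 1.0]], 'xyz': [-0.067, -0.6954, 0.7552], 'rotation': [-2.0781, 0.7702, -0.3872]}
top {'intrinsics': [[479.7662, 0.0, 320.6449], [0.0, 479.7662, 241.5982], [0.0, 0.0, 1.0]], 'xyz': [0.4206, 0.0578, 1.139], 'rotation': [-2.2031, 2.1504, -0.1394]}
wrist {'intrinsics': [[371.6483, 0.0, 325.5112], [0.0, 371.6483, 236.5021], [0.0, 0.0, 1.0]], 'tool_from_camera': [[-0.0002, -0.9463, -0.3233, 0.0818], [1.0, 0.0, -0.0005, -0.0013], [0.0005, -0.3233, 0.9463, -0.1421], [0.0, 0.0, 0.0, 1.0]]}
```

View pics/top0.png

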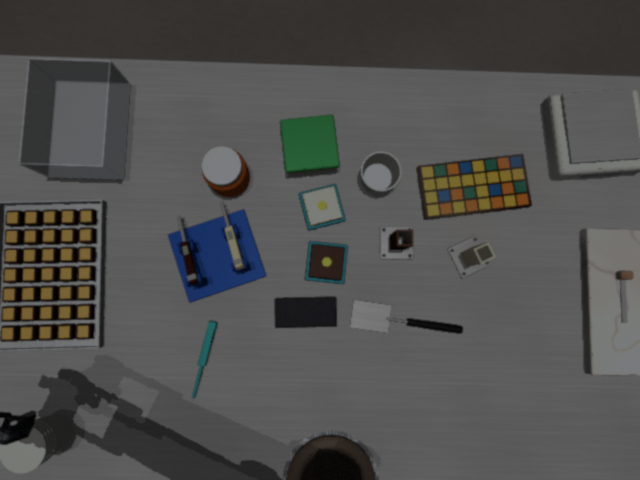

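View pics/side0.png

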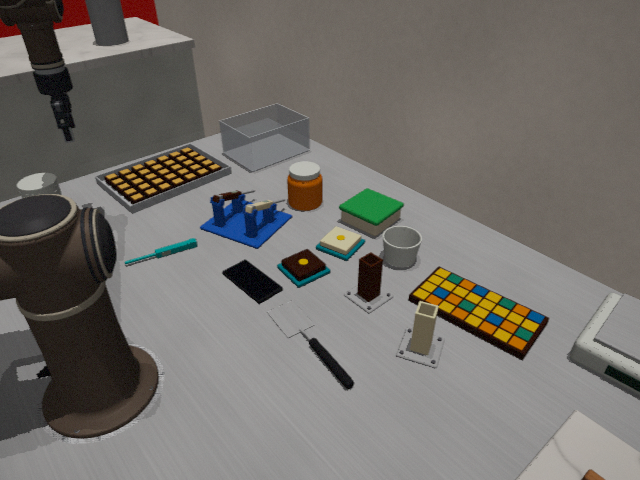

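The top view has +x up and +y left. The rest is at (217,255), with the dark probe left at (190,255) and the ivory one at (235,245), tips up. Slabs: ivory (322,206), dark (326,262). Sheaths: dark (398,242), ivory (472,255). The turquoise look-alike at (205,355) is off the rest. The side view agrees.

```bash
cat > h.py <<'E'
from station import *
import cv2,numpy as np
from scipy.spatial.transform import Rotation as R
def cloud(cam,d,mask):
    p=camera_params(cam);K=np.array(p["intrinsics"]);v,u=np.nonzero(mask&(d>0));z=d[v,u]
    if cam=="wrist": raise ValueError
    c=np.c_[(u-K[0,2])/K[0,0]*z,(v-K[1,2])/K[1,1]*z,z]
    return R.from_rotvec(p["rotation"]).apply(c)+p["xyz"]
def heading():
    m=R.from_rotvec(read_state()["ee_rot"]).as_matrix();return m
def plan(target,head_deg):
    """target TCP xyz, wanted heading of tool x in deg -> fractions"""
    s=read_state();m=R.from_rotvec(s["ee_rot"]).as_matrix()
    d=m.T@(np.array(target)-s["eef_pos"]);h=np.degrees(np.arctan2(m[1,0],m[0,0]))
    dy=(-(head_deg-h)+180)%360-180
    print("pos",s["eef_pos"].round(4),"head",h.round(2),"-> d",d.round(4),"yaw frac",round(dy/45,4),"tilt",m[:,2].round(4))
E
python3 - <<'E'
from h import *
for cam in("top","side"):
    im,d=grab_frame(cam)
    for t in["dark_probe","ivory_probe","dark_slab","ivory_slab","dark_slab_dot","ivory_slab_dot","dark_sheath","ivory_sheath","rest","jar","tub","deli_cup"]:
        for o in outline_of(cam,t)[:2]:
            m=o["mask"];P=cloud(cam,d,m)
            if len(P)<5: continue
            r=""
            zt=np.percentile(P[:,2],97)
            Q=P[P[:,2]>zt-(.012 if "probe" not in t else .2)]
            r=cv2.minAreaRect((Q[:,:2]*1000).astype(np.float32))
            if "probe" in t:
                c=P.mean(0);U,S,V=np.linalg.svd(P-c);r=(r,V[0].round(3))
            print(cam,t,round(o["p"],2),np.round(o["centre"]),m.sum(),"med",np.median(P,0).round(4),"z",P[:,2].min().round(3),zt.round(4),"rect",r)
E
```

```text
top dark_probe 0.7 [309. 142.] 3021 med [0.7644 0.0677 0.053 ] z -0.001 0.0569 rect (((777.1727905273438, 67.62183380126953), (148.11392211914062, 133.44044494628906), 7.795536518096924), array([-0.999,  0.016, -0.043]))
top dark_probe 0.6 [186. 258.] 512 med [0.4904 0.3284 0.0783] z 0.008 0.0985 rect (((511.224365234375, 339.503173828125), (165.4335479736328, 23.97429656982422), 25.024703979492188), array([-0.866, -0.332,  0.374]))
top ivory_probe 0.87 [234. 241.] 483 med [0.528  0.2323 0.0783] z -0.001 0.0981 rect (((550.8939819335938, 241.5155029296875), (172.3582305908203, 19.215320587158203), 20.623817443847656), array([-0.851, -0.329,  0.409]))
top ivory_probe 0.82 [208. 356.] 460 med [0.2827 0.2928 0.018 ] z -0.0 0.0226 rect (((265.4660949707031, 296.86163330078125), (17.909135818481445, 171.6423797607422), 78.70272064208984), array([-0.975,  0.219, -0.042]))
top dark_slab 0.85 [327. 265.] 1583 med [0.4923 0.022  0.0261] z -0.003 0.0307 rect ((493.61480712890625, 21.243080139160156), (77.75232696533203, 77.95452117919922), 85.45428466796875)
top ivory_slab 0.84 [324. 208.] 152
[... 5516 characters left out ...]
6 med [0.7459 0.0502 0.0495] z -0.004 0.0533 rect ((766.0826416015625, 67.57862854003906), (131.4554443359375, 132.64866638183594), 8.904950141906738)
side tub 0.67 [404. 245.] 1325 med [ 0.7005 -0.0986  0.0409] z -0.004 0.0646 rect ((701.2438354492188, -98.69602966308594), (95.57546997070312, 92.18157958984375), 65.9891586303711)
side deli_cup 0.58 [403. 245.] 1307 med [ 0.7    -0.0986  0.0411] z -0.002 0.0646 rect ((702.4459228515625, -98.1182861328125), (98.595947265625, 89.08676147460938), 37.30595016479492)
side deli_cup 0.39 [303. 268.] 1191 med [0.4823 0.0068 0.0236] z -0.003 0.0276 rect ((491.928466796875, 20.401050567626953), (81.1132583618164, 79.67595672607422), 84.44298553466797)
```

```bash
cat >> h.py <<'E'
def handle(t,cam="top"):
    im,d=grab_frame(cam)
    for o in outline_of(cam,t)[:2]:
        P=cloud(cam,d,o["mask"]); c0=np.median(P,0)
        if not(.45<c0[0]<.6 and .15<c0[1]<.4): continue
        P=P[(P[:,2]>.03)&(np.abs(P[:,:2]-c0[:2]).max(1)<.12)]
        # line fit, robust
        vx,vy,x0,y0=cv2.fitLine((P[:,:2]).astype(np.float32),cv2.DIST_HUBER,0,.002,.001).ravel()
        if vx<0: vx,vy=-vx,-vy
        s=(P[:,:2]-[x0,y0])@[vx,vy];n=(P[:,:2]-[x0,y0])@[-vy,vx]
        print(cam,t,"head",np.degrees(np.arctan2(vy,vx)).round(1),"s",np.percentile(s,[0,2,98,100]).round(3),"n",np.percentile(n,[2,98]).round(4))
        for a in np.arange(-.1,.12,.015):
            k=abs(s-a)<.0075
            if k.sum()>3: print("  s",round(a,3),"xy",np.round([x0+a*vx,y0+a*vy],4),"n",np.percentile(n[k],[5,50,95]).round(4),"z",np.percentile(P[k,2],[10,50,90]).round(4),k.sum())
E
python3 - <<'E'
from h import *
for cam in("top","side"):
  for t in("dark_probe","ivory_probe"): handle(t,cam)
  if cam=="top":
    im,d=grab_frame("top"); m=outline_of("top","rest")[0]["mask"]; m=cv2.erode(m.astype(np.uint8),np.ones((3,3)))>0
    b=(im[...,0].astype(int)>im[...,2]+40); P=cloud("top",d,b&(d>0)); P=P[(P[:,2]<.014)&(abs(P[:,0]-.5)<.15)&(abs(P[:,1]-.28)<.15)]
    print("base",cv2.minAreaRect((P[:,:2]*1000).astype(np.float32)))
E
```

```text
top dark_probe head 20.7 s [-0.062 -0.06   0.098  0.105] n [-0.008  0.01 ]
  s -0.055 xy [0.4409 0.3098] n [-0.0079  0.0008  0.0115] z [0.0827 0.095  0.0992] 79
  s -0.04 xy [0.4549 0.3151] n [-0.0077 -0.0002  0.009 ] z [0.0866 0.0932 0.0966] 67
  s -0.025 xy [0.4689 0.3204] n [-0.0075 -0.0011  0.0087] z [0.08   0.0873 0.0901] 62
  s -0.01 xy [0.483  0.3257] n [-0.0077 -0.0004  0.0089] z [0.0767 0.0814 0.0855] 61
  s 0.005 xy [0.497 0.331] n [-0.0081 -0.0001  0.0083] z [0.0718 0.0758 0.08  ] 60
  s 0.02 xy [0.5111 0.3363] n [-0.0076 -0.0011  0.0083] z [0.0641 0.0718 0.0743] 64
  s 0.035 xy [0.5251 0.3416] n [-0.0069  0.0002  0.0069] z [0.059  0.0662 0.0689] 38
  s 0.05 xy [0.5391 0.3469] n [-0.0025  0.0005  0.0043] z [0.0501 0.0545 0.0569] 19
  s 0.065 xy [0.5532 0.3522] n [-0.0021  0.0002  0.0032] z [0.0459 0.0489 0.0524] 20
  s 0.08 xy [0.5672 0.3574] n [-0.0028 -0.0002  0.0035] z [0.0408 0.0436 0.0468] 20
  s 0.095 xy [0.5812 0.3627] n [-0.003   0.0008  0.0044] z [0.0342 0.0382 0.04  ] 23
top dark_probe head 21.1 s [-0.068 -0.066  0.09   0.097] n [-0.0078  0.0089]
  s -0.07 xy [0.
[... 3012 characters left out ...]
] z [0.086  0.0914 0.0964] 36
  s -0.025 xy [0.4909 0.2119] n [-0.0037 -0.0003  0.0047] z [0.0865 0.0909 0.0931] 14
  s -0.01 xy [0.5051 0.2169] n [-0.0027 -0.0007  0.0037] z [0.0754 0.0818 0.0866] 21
  s 0.005 xy [0.5192 0.2219] n [-0.0032 -0.0008  0.0075] z [0.0674 0.0753 0.081 ] 28
  s 0.02 xy [0.5333 0.2269] n [-0.0025 -0.0003  0.0083] z [0.0604 0.0716 0.0765] 23
  s 0.035 xy [0.5475 0.2319] n [-0.0022 -0.      0.0088] z [0.0558 0.0653 0.0709] 25
  s 0.05 xy [0.5616 0.2369] n [-0.0013  0.0012  0.0033] z [0.0576 0.0626 0.0666] 10
  s 0.065 xy [0.5758 0.2419] n [0.0025 0.0046 0.0048] z [0.0489 0.0518 0.0534] 4
  s 0.095 xy [0.604  0.2519] n [0.0046 0.0058 0.008 ] z [0.0386 0.0404 0.0414] 4
```

```bash
python3 -c "
from h import *
plan([.4705,.3212,.16],200.6)"
```

```text
pos [0.2066 0.5899 0.2312] head 160.7 -> d [-0.3379 -0.1663  0.0713] yaw frac -0.8866 tilt [-0. -0. -1.]
```

```bash
python3 -m handwheel '[[[-0.338,-0.1663,0.0713,-0.8866,1],[-0.338,-0.1663,0.0713,-0.8866,1],[-0.338,-0.1663,0.0713,-0.8866,1],[-0.338,-0.1663,0.0713,-0.8866,1],[-0.338,-0.1663,0.0713,-0.8866,1],[-0.338,-0.1663,0.0713,-0.8866,1],[-0.338,-0.1663,0.0713,-0.8866,1],[-0.338,-0.1663,0.0713,-0.8866,1],[-0.338,-0.1663,0.0713,-0.8866,1],[-0.338,-0.1663,0.0713,-0.8866,1],[-0.338,-0.1663,0.0713,-0.8866,1],[-0.338,-0.1663,0.0713,-0.8866,1],[-0.338,-0.1663,0.0713,-0.8866,1]]]' 40; python3 -c "
from h import *
plan([.4705,.3212,.0585],200.6);im,d=grab_frame('wrist');cv2.imwrite('pics/w1.png',im)"
```

```text
clock: 2.98
eef_pos: [0.4703, 0.3217, 0.1601]
ee_rot: [0.561, -3.091, -0.001]
ft_force: [0.2, -0.4, 0.0]
width: 0.0854
grasp_force: 0.0
pos [0.4703 0.3217 0.1601] head -159.41 -> d [-1.000e-04 -7.000e-04  1.016e-01] yaw frac -0.0002 tilt [-4.e-04  6.e-04 -1.e+00]
```

View pics/w1.png

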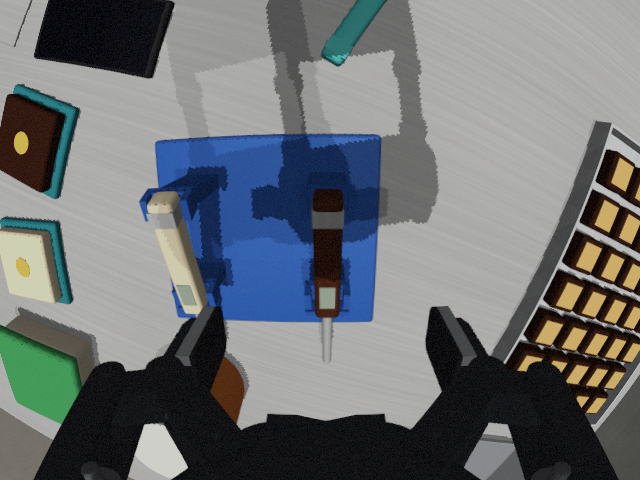

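The wrist view shows the dark probe centred (column ~327) between the fingers (205 and 440), so the alignment is good. Descend and grip.

```bash
python3 -m handwheel '[[[0,-0.0005,0.035,0,1],[0,-0.0005,0.07,0,1],[0,-0.0005,0.1015,0,1],[0,-0.0005,0.1015,0,1],[0,-0.0005,0.1015,0,-1],[0,-0.0005,0.1015,0,-1],[0,-0.0005,0.1015,0,-1],[0,-0.0005,0.1015,0,-1],[0,-0.0005,0.1015,0,-1],[0,-0.0005,0.1015,0,-1],[0,-0.0005,0.1015,0,-1],[0,-0.0005,0.1015,0,-1],[0,-0.0005,0.1015,0,-1],[0,-0.0005,0.1015,0,-1]]]' 30
```

```text
clock: 4.2
eef_pos: [0.4722, 0.3216, 0.0604]
ee_rot: [-0.561, 3.088, 0.002]
ft_force: [-1.3, -0.7, 7.5]
width: 0.0175
grasp_force: 32.6
```

```bash
python3 -m handwheel '[[[0,0,-0.01,0,-1],[0,0,-0.02,0,-1],[0,0,-0.04,0,-1],[0,0,-0.06,0,-1],[0,0,-0.08,0,-1],[0,0,-0.10,0,-1],[0,0,-0.12,0,-1],[0,0,-0.12,0,-1],[0,0,-0.12,0,-1]]]'; python3 -c "
from h import *
plan([.4705,.3212,.16],200.6);im,d=grab_frame('wrist');cv2.imwrite('pics/w2.png',im);im,d=grab_frame('side');cv2.imwrite('pics/s2.png',cv2.resize(im[100:280,120:360],None,fx=2.5,fy=2.5))"
```

```text
clock: 4.95
eef_pos: [0.4717, 0.3212, 0.1803]
ee_rot: [-0.561, 3.088, 0.002]
ft_force: [0.1, -0.5, 0.5]
width: 0.0174
grasp_force: 31.6
pos [0.4717 0.3212 0.1803] head -159.4 -> d [0.0012 0.0004 0.0203] yaw frac -0.0001 tilt [ 0.0032  0.0018 -1.    ]
```

View pics/s2.png

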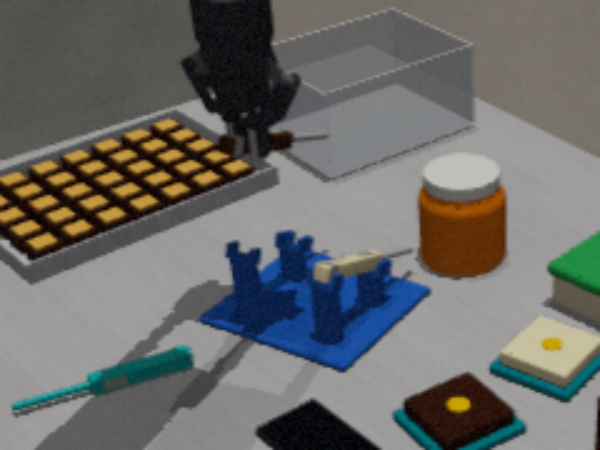

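The crop shows the probe held by the handle, with its tip toward +x and near horizontal. I'll measure its tilt from depth.

```bash
cat >> h.py <<'E'
def probe(cams=("top","side"),zmin=-.12,zmax=.06):
    s=read_state();m=R.from_rotvec(s["ee_rot"]).as_matrix();g=s["eef_pos"]-.019*m[:,2]
    f=-m[:2,0]/np.linalg.norm(m[:2,0]);n=np.array([-f[1],f[0]])
    for cam in cams:
        im,d=grab_frame(cam);P=cloud(cam,d,d>0);q=P-g
        a=q[:,:2]@f;b=q[:,:2]@n
        k=(a>.016)&(a<.16)&(abs(b)<.013)&(q[:,2]>zmin)&(q[:,2]<zmax)
        print(cam,"grasp",g.round(4),k.sum())
        for c in np.arange(.02,.16,.01):
            j=k&(abs(a-c)<.005)
            if j.sum()>1: print("  a",round(c,3),"b",np.median(b[j]).round(4),"dz",np.percentile(q[j,2],[10,50,90]).round(4),j.sum())
        if k.sum(): print("  amax",np.sort(a[k])[-4:].round(4))
E
python3 -c "
from h import *
probe()"
```

```text
top grasp [0.47   0.3202 0.1966] 200
  a 0.03 b -0.0091 dz [-0.0167 -0.012  -0.0092] 4
  a 0.04 b -0.0082 dz [-0.0194 -0.0112 -0.0053] 19
  a 0.05 b -0.0048 dz [-0.0209 -0.0123 -0.0088] 35
  a 0.06 b -0.0014 dz [-0.0195 -0.0157 -0.0132] 29
  a 0.07 b -0.0009 dz [-0.0272 -0.0244 -0.0222] 20
  a 0.08 b -0.0009 dz [-0.0322 -0.0281 -0.0263] 16
  a 0.09 b -0.0006 dz [-0.0357 -0.0318 -0.0305] 20
  a 0.1 b -0.0002 dz [-0.0391 -0.0368 -0.0344] 16
  a 0.11 b 0.0008 dz [-0.0435 -0.0409 -0.0378] 17
  a 0.12 b -0.0003 dz [-0.0463 -0.0437 -0.041 ] 19
  a 0.13 b 0.0004 dz [-0.0485 -0.0439 -0.0427] 5
  amax [0.1256 0.1266 0.1286 0.1291]
side grasp [0.47   0.3202 0.1966] 110
  a 0.02 b -0.008 dz [-0.0082 -0.0066 -0.0049] 2
  a 0.03 b -0.0068 dz [-0.0236 -0.0166 -0.0082] 18
  a 0.04 b -0.0073 dz [-0.0263 -0.018  -0.0111] 24
  a 0.05 b -0.0072 dz [-0.0305 -0.0195 -0.0136] 19
  a 0.06 b -0.0046 dz [-0.0301 -0.0254 -0.0176] 5
  a 0.07 b -0.0016 dz [-0.0343 -0.0317 -0.0279] 7
  a 0.08 b -0.002 dz [-0.0385 -0.0346 -0.0333] 5
  a 0.09 b -0.0029 dz [-0.0404 -0.037  -0.0343] 9
  a 0.1 b -0.0008 dz [-0.0429 -0.0407 -0.0405] 5
  a 0.11 b -0.0033 dz [-0.0487 -0.0454 -0.0424] 9
  a 0.12 b -0.0016 dz [-0.055  -0.0498 -0.0474] 5
  a 0.13 b -0.0004 dz [-0.0534 -0.0531 -0.0527] 2
  amax [0.1225 0.124  0.127  0.1306]
```

```bash
python3 -c "
from h import *
plan([.372,-.025,.085],200.6)"
```

```text
pos [0.4696 0.32   0.1767] head -159.4 -> d [ 0.2124 -0.2886  0.0926] yaw frac -0.0001 tilt [-0.003  -0.0017 -1.    ]
```

```bash
python3 -m handwheel '[[[0.018,-0.024,0,0,-1],[0.042,-0.058,0,0,-1],[0.066,-0.092,0,0,-1],[0.09,-0.126,0,0,-1],[0.114,-0.16,0,0,-1],[0.138,-0.194,0,0,-1],[0.162,-0.228,0,0,-1],[0.186,-0.26,0,0,-1],[0.206,-0.28,0.02,0,-1],[0.213,-0.289,0.04,0,-1],[0.213,-0.289,0.06,0,-1],[0.213,-0.289,0.08,0,-1],[0.213,-0.289,0.093,0,-1],[0.213,-0.289,0.093,0,-1],[0.213,-0.289,0.093,0,-1],[0.213,-0.289,0.093,0,-1],[0.213,-0.289,0.093,0,-1]]]'; python3 -c "
from h import *
plan([.372,-.025,.085],200.6);probe()"
```

```text
clock: 6.57
eef_pos: [0.374, -0.0247, 0.0863]
ee_rot: [-0.562, 3.089, -0.001]
ft_force: [-0.3, -0.5, -0.1]
width: 0.0173
grasp_force: 31.6
pos [ 0.374  -0.0247  0.0863] head -159.38 -> d [0.002  0.0005 0.0013] yaw frac 0.0004 tilt [ 1.7e-03 -3.0e-04 -1.0e+00]
top grasp [ 0.374  -0.0247  0.1053] 533
  a 0.04 b -0.0055 dz [-0.0119 -0.0113 -0.0063] 5
  a 0.05 b -0.0042 dz [-0.0423 -0.0123 -0.01  ] 18
  a 0.06 b 0.003 dz [-0.1062 -0.0228 -0.0127] 51
  a 0.07 b 0.0025 dz [-0.1068 -0.1004 -0.0243] 48
  a 0.08 b 0.0026 dz [-0.1031 -0.0913 -0.0278] 50
  a 0.09 b 0.0028 dz [-0.0944 -0.0775 -0.0317] 48
  a 0.1 b 0.0022 dz [-0.0789 -0.0766 -0.0334] 49
  a 0.11 b 0.0023 dz [-0.0804 -0.0759 -0.0389] 48
  a 0.12 b 0.0022 dz [-0.0802 -0.0767 -0.0413] 51
  a 0.13 b 0.0007 dz [-0.0801 -0.0774 -0.0468] 45
  a 0.14 b 0.0008 dz [-0.0799 -0.0786 -0.0758] 47
  a 0.15 b -0.0001 dz [-0.0809 -0.0777 -0.0759] 49
  a 0.16 b 0.0009 dz [-0.081  -0.0779 -0.0761] 24
  amax [0.1592 0.1594 0.1595 0.16  ]
side grasp [ 0.374  -0.0247  0.1053] 608
  a 0.02 b 0.0026 dz [-0.1075 -0.1055 -0.1031] 39
  a 0.03 b -0.0002 dz [-0.107  -0.1054 -0.0295] 52
  a 0.04 b -0.0002 dz [-0.1069 -0.1042 -0.0213] 52
  a 0.05 b -0.0066 dz [-0.1069 -0.1047 -0.0203] 47
  a 0.06 b 0.0001 dz [-0.1073 -0.1055 -0.1019] 34
  a 0.07 b -0.0022 dz [-0.107  -0.1049 -0.0961] 46
  a 0.08 b -0.0017 dz [-0.104  -0.0955 -0.0332] 61
  a 0.09 b 0.0022 dz [-0.0947 -0.0808 -0.0362] 64
  a 0.1 b -0.0004 dz [-0.0806 -0.0795 -0.039 ] 32
  a 0.11 b -0.0012 dz [-0.0813 -0.0793 -0.0411] 45
  a 0.12 b -0.0012 dz [-0.0814 -0.0789 -0.0461] 36
  a 0.13 b -0.0005 dz [-0.0821 -0.0807 -0.0783] 29
  a 0.14 b -0.001 dz [-0.0814 -0.0793 -0.078 ] 31
  a 0.15 b -0.0005 dz [-0.0815 -0.0798 -0.0787] 26
  a 0.16 b 0.0018 dz [-0.0816 -0.08   -0.0782] 14
  amax [0.1584 0.159  0.1591 0.1597]
```

```bash
python3 -m handwheel '[[[0.001,0,0.01,0,-1],[0.001,0,0.016,0,-1],[0.001,0,0.018,0,-1],[0.001,0,0.019,0,-1],[0.001,0,0.02,0,-1],[0.001,0,0.02,0,-1]]]';python3 -m handwheel '[[[0,0,0.001,0,-1],[0,0,0.001,0,-1]]]'; python3 -m handwheel '[[[0,0,0.001,0,-1],[0,0,0.001,0,-1]]]'
```

```text
clock: 7.17
eef_pos: [0.3723, -0.0251, 0.0655]
ee_rot: [-0.562, 3.091, -0.0]
ft_force: [0.5, 0.1, -0.8]
width: 0.0174
grasp_force: 31.6
clock: 7.33
eef_pos: [0.3723, -0.0251, 0.0645]
ee_rot: [-0.562, 3.091, -0.0]
ft_force: [0.8, 0.7, -1.0]
width: 0.0175
grasp_force: 31.6
clock: 7.5
eef_pos: [0.3722, -0.0251, 0.0635]
ee_rot: [-0.562, 3.091, 0.0]
ft_force: [-0.3, 0.4, -0.8]
width: 0.0173
grasp_force: 31.6
```

```bash
python3 -m handwheel '[[[0,0,0.001,0,-1],[0,0,0.001,0,-1]]]'; python3 -m handwheel '[[[0,0,0.001,0,-1],[0,0,0.001,0,-1]]]'; python3 -c "
from h import *
import cv2
im,d=grab_frame('top');cv2.imwrite('pics/t3.png',cv2.resize(im[225:305,260:380],None,fx=5,fy=5,interpolation=cv2.INTER_CUBIC))"
```

```text
clock: 7.67
eef_pos: [0.3721, -0.0251, 0.0624]
ee_rot: [0.562, -3.091, -0.0]
ft_force: [0.2, 0.9, -0.5]
width: 0.0173
grasp_force: 31.6
clock: 7.83
eef_pos: [0.372, -0.025, 0.0613]
ee_rot: [0.562, -3.091, -0.0]
ft_force: [-0.2, -1.4, -0.7]
width: 0.0174
grasp_force: 31.6
```

View pics/t3.png

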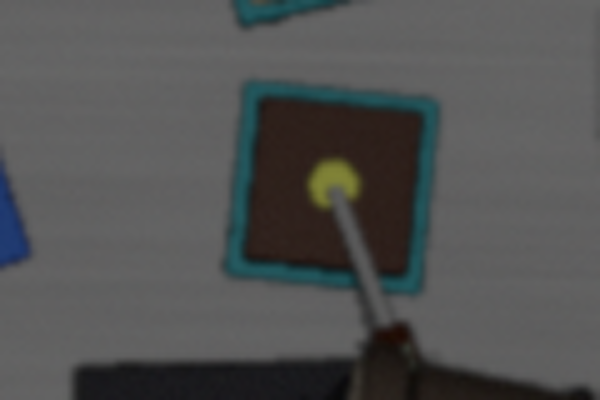

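The crop shows the tip over the middle of the gold dot (334,187), with no contact force yet. I'll keep easing down.

```bash
for i in 1; do python3 -m handwheel '[[[0,0,0.001,0,-1],[0,0,0.001,0,-1]]]'; done; python3 -m handwheel '[[[0,0,0.001,0,-1],[0,0,0.001,0,-1]]]'; python3 -c "
from h import *
probe(('side',),zmin=-.062)"
```

```text
clock: 8.05
eef_pos: [0.3722, -0.0251, 0.0604]
ee_rot: [-0.562, 3.091, -0.0]
ft_force: [0.5, 0.0, 0.5]
width: 0.0176
grasp_force: 31.7
clock: 8.22
eef_pos: [0.3726, -0.0251, 0.0596]
ee_rot: [-0.561, 3.09, -0.0]
ft_force: [-1.0, -0.8, 2.7]
width: 0.0178
grasp_force: 31.6
side grasp [ 0.3726 -0.0251  0.0786] 265
  a 0.03 b -0.0084 dz [-0.0223 -0.0197 -0.0182] 6
  a 0.04 b -0.008 dz [-0.0261 -0.0226 -0.0197] 6
  a 0.05 b -0.0078 dz [-0.0268 -0.0236 -0.0206] 10
  a 0.06 b -0.0082 dz [-0.0265 -0.0227 -0.0209] 3
  a 0.07 b -0.0027 dz [-0.031  -0.0284 -0.0272] 4
  a 0.08 b -0.0038 dz [-0.0599 -0.0546 -0.0306] 17
  a 0.09 b -0.001 dz [-0.0588 -0.0532 -0.0346] 42
  a 0.1 b -0.0018 dz [-0.0552 -0.0533 -0.0372] 31
  a 0.11 b -0.0029 dz [-0.0555 -0.0523 -0.0404] 37
  a 0.12 b -0.0023 dz [-0.0537 -0.0517 -0.0438] 21
  a 0.13 b -0.003 dz [-0.0541 -0.0522 -0.0502] 23
  a 0.14 b -0.0024 dz [-0.0548 -0.0531 -0.0518] 27
  a 0.15 b 0.0011 dz [-0.0555 -0.0532 -0.0519] 27
  a 0.16 b -0.0026 dz [-0.0544 -0.0525 -0.0513] 11
  amax [0.1581 0.1582 0.1586 0.1598]
```

Contact at about 3 N. Hold it, then lift.

```bash
python3 -m handwheel '[[[0,0,0,0,-1],[0,0,0,0,-1],[0,0,0,0,-1],[0,0,0,0,-1],[0,0,0,0,-1],[0,0,0,0,-1],[0,0,0,0,-1],[0,0,0,0,-1],[0,0,0,0,-1]]]';  python3 -m handwheel '[[[0,0,-0.02,0,-1],[0,0,-0.05,0,-1],[0,0,-0.09,0,-1],[0,0,-0.12,0,-1],[0,0,-0.12,0,-1],[0,0,-0.12,0,-1],[0,0,-0.12,0,-1]]]'; python3 -c "
from h import *
probe(zmin=-.07)"
```

```text
clock: 9.02
eef_pos: [0.3725, -0.0251, 0.0596]
ee_rot: [-0.561, 3.09, -0.0]
ft_force: [1.3, -0.3, 0.6]
width: 0.0172
grasp_force: 31.5
clock: 9.6
eef_pos: [0.3707, -0.0248, 0.1784]
ee_rot: [0.562, -3.088, -0.001]
ft_force: [-0.3, 1.0, -0.9]
width: 0.0174
grasp_force: 31.3
top grasp [ 0.3708 -0.0248  0.1974] 172
  a 0.04 b -0.0078 dz [-0.0088 -0.0081 -0.0075] 2
  a 0.05 b -0.0058 dz [-0.0142 -0.0128 -0.0109] 12
  a 0.06 b 0.0001 dz [-0.0211 -0.0158 -0.0131] 36
  a 0.07 b 0.0007 dz [-0.0264 -0.0246 -0.0224] 20
  a 0.08 b 0.0006 dz [-0.0318 -0.0294 -0.026 ] 19
  a 0.09 b 0.0006 dz [-0.0348 -0.0327 -0.0299] 20
  a 0.1 b 0.0012 dz [-0.0389 -0.0353 -0.0336] 19
  a 0.11 b 0.0008 dz [-0.0429 -0.0394 -0.0365] 18
  a 0.12 b 0.0012 dz [-0.0459 -0.0439 -0.0412] 18
  a 0.13 b 0.0007 dz [-0.0473 -0.0456 -0.0445] 8
  amax [0.1271 0.1272 0.1278 0.1284]
side grasp [ 0.3708 -0.0248  0.1974] 115
  a 0.03 b -0.0083 dz [-0.0216 -0.0171 -0.0119] 15
  a 0.04 b -0.0079 dz [-0.0262 -0.018  -0.0129] 18
  a 0.05 b -0.008 dz [-0.0288 -0.0235 -0.0159] 20
  a 0.06 b -0.0064 dz [-0.0221 -0.0192 -0.0174] 6
  a 0.07 b -0.0019 dz [-0.0326 -0.0292 -0.0285] 8
  a 0.08 b -0.0016 dz [-0.0357 -0.033  -0.0305] 10
  a 0.09 b -0.0021 dz [-0.0375 -0.0358 -0.0328] 8
  a 0.1 b -0.0014 dz [-0.0433 -0.04   -0.0368] 10
  a 0.11 b -0.0011 dz [-0.0486 -0.0445 -0.0414] 11
  a 0.12 b -0.0011 dz [-0.05  -0.047 -0.045] 8
  amax [0.1214 0.1233 0.1244 0.1256]
```

```bash
python3 -c "
from h import *
plan([.421,-.1455,.165],180.7)"
```

```text
pos [ 0.3701 -0.0247  0.1774] head -159.39 -> d [-0.0052 -0.131   0.0121] yaw frac 0.4424 tilt [-4.9e-03  8.0e-04 -1.0e+00]
```

```bash
python3 -m handwheel '[[[0,-0.02,0,0.1,-1],[0,-0.05,0,0.2,-1],[-0.002,-0.08,0,0.3,-1],[-0.004,-0.11,0.006,0.4,-1],[-0.005,-0.125,0.012,0.4424,-1],[-0.005,-0.131,0.0145,0.4424,-1],[-0.005,-0.131,0.0145,0.4424,-1],[-0.005,-0.131,0.0145,0.4424,-1],[-0.005,-0.131,0.0145,0.4424,-1],[-0.005,-0.131,0.0145,0.4424,-1]]]' 20; python3 -c "
from h import *
plan([.421,-.1455,.134],180.7)
probe(zmin=-.09)"
```

```text
clock: 10.53
eef_pos: [0.4223, -0.1448, 0.1648]
ee_rot: [0.021, -3.141, -0.001]
ft_force: [-0.3, 0.1, -0.4]
width: 0.0176
grasp_force: 31.3
pos [ 0.4223 -0.1448  0.1648] head -179.22 -> d [ 0.0013 -0.0007  0.0308] yaw frac 0.0017 tilt [-8.e-04  6.e-04 -1.e+00]
top grasp [ 0.4223 -0.1448  0.1838] 332
  a 0.02 b 0.0083 dz [-0.0123 -0.01   -0.002 ] 7
  a 0.03 b 0.0068 dz [-0.0146 -0.0052 -0.0017] 27
  a 0.04 b 0.0034 dz [-0.0155 -0.0074 -0.006 ] 41
  a 0.05 b 0.0015 dz [-0.0152 -0.012  -0.0091] 47
  a 0.06 b 0.0015 dz [-0.0213 -0.0153 -0.0128] 30
  a 0.07 b 0.0011 dz [-0.0267 -0.0244 -0.0209] 19
  a 0.08 b 0.0018 dz [-0.0314 -0.0282 -0.0255] 20
  a 0.09 b 0.001 dz [-0.0336 -0.0318 -0.0301] 16
  a 0.1 b 0.0011 dz [-0.0886 -0.0369 -0.0332] 25
  a 0.11 b 0.0026 dz [-0.0786 -0.0743 -0.0384] 35
  a 0.12 b 0.0015 dz [-0.0771 -0.0434 -0.042 ] 23
  a 0.13 b 0.0034 dz [-0.0788 -0.0489 -0.0444] 12
  a 0.14 b 0.0023 dz [-0.0805 -0.0778 -0.0741] 30
  amax [0.1409 0.141  0.141  0.1411]
side grasp [ 0.4223 -0.1448  0.1838] 323
  a 0.02 b -0.0088 dz [-0.0175 -0.0121 -0.0057] 11
  a 0.03 b -0.0087 dz [-0.0215 -0.0143 -0.0093] 23
  a 0.04 b -0.0081 dz [-0.0237 -0.016  -0.0102] 32
  a 0.05 b -0.0078 dz [-0.0268 -0.0181 -0.0122] 33
  a 0.06 b -0.0076 dz [-0.0241 -0.0168 -0.0145] 12
  a 0.07 b -0.0024 dz [-0.0304 -0.0284 -0.0252] 12
  a 0.08 b -0.0017 dz [-0.0346 -0.0312 -0.0282] 16
  a 0.09 b -0.0021 dz [-0.0374 -0.0355 -0.0323] 12
  a 0.1 b 0.0002 dz [-0.0873 -0.0797 -0.0369] 39
  a 0.11 b -0.0022 dz [-0.0866 -0.0792 -0.0413] 44
  a 0.12 b 0.0012 dz [-0.0868 -0.0508 -0.0437] 25
  a 0.13 b 0.0115 dz [-0.0894 -0.0851 -0.0635] 16
  a 0.14 b 0.001 dz [-0.0885 -0.0816 -0.0779] 48
  amax [0.1402 0.1406 0.1409 0.1417]
```

```bash
python3 -m handwheel '[[[0,-0.0005,0.01,0,-1],[0,-0.0005,0.02,0,-1],[0,-0.0005,0.028,0,-1],[0,-0.0005,0.031,0,-1],[0,-0.0005,0.031,0,-1],[0,-0.0005,0.031,0,-1],[0,-0.0005,0.031,0,-1]]]'; python3 -m handwheel '[[[-0.001,0,0,0,-1],[-0.002,0,0,0,-1],[-0.002,0,0,0,-1]]]'; python3 -m handwheel '[[[-0.001,0,0,0,-1],[-0.002,0,0,0,-1],[-0.002,0,0,0,-1]]]'
```

```text
clock: 11.22
eef_pos: [0.4228, -0.1465, 0.1339]
ee_rot: [0.019, -3.141, -0.0]
ft_force: [0.8, -0.2, -0.1]
width: 0.0176
grasp_force: 31.2
clock: 11.47
eef_pos: [0.4253, -0.1465, 0.1342]
ee_rot: [-0.019, 3.141, -0.0]
ft_force: [-0.2, 0.3, -0.5]
width: 0.0171
grasp_force: 31.2
clock: 11.72
eef_pos: [0.4272, -0.1464, 0.1341]
ee_rot: [-0.019, 3.141, -0.0]
ft_force: [0.3, -0.1, 0.4]
width: 0.0173
grasp_force: 31.2
```

```bash
python3 -m handwheel '[[[-0.001,0,0,0,-1],[-0.002,0,0,0,-1],[-0.002,0,0,0,-1]]]'; python3 -m handwheel '[[[-0.001,0,0,0,-1],[-0.002,0,0,0,-1],[-0.002,0,0,0,-1]]]'; python3 -c "
from h import *
probe(zmin=-.06)"
```

```text
clock: 11.97
eef_pos: [0.4289, -0.1463, 0.1339]
ee_rot: [0.019, -3.141, -0.0]
ft_force: [-0.2, 0.2, -0.1]
width: 0.0172
grasp_force: 31.2
clock: 12.22
eef_pos: [0.4292, -0.1462, 0.1337]
ee_rot: [0.019, -3.137, -0.001]
ft_force: [-5.4, -1.1, 2.2]
width: 0.0174
grasp_force: 31.7
top grasp [ 0.4293 -0.1462  0.1527] 278
  a 0.02 b 0.0089 dz [-0.007  -0.0065 -0.006 ] 2
  a 0.03 b 0.008 dz [-0.0165 -0.0056 -0.0022] 20
  a 0.04 b 0.0046 dz [-0.0152 -0.0069 -0.0045] 28
  a 0.05 b 0.0038 dz [-0.0167 -0.011  -0.0076] 35
  a 0.06 b 0.0007 dz [-0.0218 -0.0149 -0.0122] 34
  a 0.07 b -0.0003 dz [-0.0272 -0.0232 -0.0204] 16
  a 0.08 b 0.0006 dz [-0.0323 -0.0277 -0.024 ] 18
  a 0.09 b 0.0005 dz [-0.0326 -0.0302 -0.0277] 16
  a 0.1 b 0.0009 dz [-0.057  -0.0434 -0.0334] 42
  a 0.11 b 0.0013 dz [-0.0421 -0.0379 -0.0347] 16
  a 0.12 b 0.0005 dz [-0.044  -0.0419 -0.0386] 18
  a 0.13 b 0.0016 dz [-0.0502 -0.0453 -0.0417] 33
  amax [0.1334 0.1336 0.1337 0.1348]
side grasp [ 0.4293 -0.1462  0.1527] 263
  a 0.02 b -0.0092 dz [-0.0175 -0.0138 -0.0078] 11
  a 0.03 b -0.0086 dz [-0.02   -0.015  -0.0075] 23
  a 0.04 b -0.0087 dz [-0.0241 -0.0183 -0.0104] 27
  a 0.05 b -0.0083 dz [-0.0277 -0.0178 -0.0127] 27
  a 0.06 b -0.0078 dz [-0.0232 -0.0181 -0.0153] 12
  a 0.07 b -0.0026 dz [-0.0306 -0.0275 -0.0262] 11
  a 0.08 b -0.0017 dz [-0.0339 -0.0299 -0.0277] 14
  a 0.09 b -0.0027 dz [-0.0385 -0.0339 -0.0324] 14
  a 0.1 b -0.0023 dz [-0.0583 -0.0507 -0.039 ] 61
  a 0.11 b -0.0023 dz [-0.046  -0.0392 -0.0377] 11
  a 0.12 b -0.0025 dz [-0.0458 -0.0441 -0.0423] 16
  a 0.13 b -0.0023 dz [-0.0553 -0.0488 -0.0467] 36
  amax [0.134  0.134  0.1341 0.1348]
```

```bash
python3 -m handwheel '[[[-0.002,0,-0.003,0,-1],[-0.0035,0,-0.006,0,-1],[-0.005,0,-0.009,0,-1],[-0.0075,0,-0.013,0,-1],[-0.010,0,-0.0175,0,-1],[-0.013,0,-0.022,0,-1],[-0.016,0,-0.027,0,-1],[-0.0195,0,-0.032,0,-1],[-0.023,0,-0.0365,0,-1],[-0.023,0,-0.0365,0,-1]]]'; python3 -c "
from h import *
probe(zmin=-.1)"
```

```text
clock: 13.15
eef_pos: [0.4538, -0.1459, 0.1712]
ee_rot: [0.02, -3.14, -0.001]
ft_force: [-5.6, 0.8, 2.0]
width: 0.0171
grasp_force: 31.9
top grasp [ 0.4538 -0.1459  0.1902] 222
  a 0.02 b 0.0084 dz [-0.0252 -0.0192 -0.0115] 8
  a 0.03 b 0.0076 dz [-0.0328 -0.0198 -0.0154] 22
  a 0.04 b 0.0039 dz [-0.031  -0.0259 -0.0217] 37
  a 0.05 b 0.001 dz [-0.0433 -0.0326 -0.029 ] 22
  a 0.06 b 0.0005 dz [-0.0505 -0.0475 -0.045 ] 18
  a 0.07 b 0.0021 dz [-0.0947 -0.0597 -0.0538] 34
  a 0.08 b 0.002 dz [-0.0838 -0.066  -0.0616] 22
  a 0.09 b 0.0014 dz [-0.0755 -0.0716 -0.068 ] 14
  a 0.1 b 0.0008 dz [-0.0844 -0.0794 -0.0751] 19
  a 0.11 b 0.0028 dz [-0.0865 -0.0832 -0.0806] 26
  amax [0.1089 0.1089 0.109  0.1093]
side grasp [ 0.4538 -0.1459  0.1902] 271
  a 0.02 b -0.0088 dz [-0.0332 -0.0251 -0.0161] 24
  a 0.03 b -0.0087 dz [-0.0397 -0.0277 -0.019 ] 33
  a 0.04 b -0.0081 dz [-0.0425 -0.0341 -0.0262] 32
  a 0.05 b -0.0032 dz [-0.051  -0.041  -0.0331] 10
  a 0.06 b -0.0023 dz [-0.0569 -0.0526 -0.0497] 13
  a 0.07 b -0.0031 dz [-0.0982 -0.0892 -0.0604] 63
  a 0.08 b -0.0012 dz [-0.0943 -0.0848 -0.0668] 31
  a 0.09 b -0.0026 dz [-0.0864 -0.0787 -0.0732] 15
  a 0.1 b -0.0033 dz [-0.0972 -0.0882 -0.0828] 24
  a 0.11 b -0.0016 dz [-0.0946 -0.0858 -0.0835] 26
  amax [0.1089 0.1103 0.1105 0.1106]
```

```bash
python3 -m handwheel '[[[-0.005,0,-0.005,0,-1],[-0.011,0,-0.011,0,-1],[-0.017,0,-0.0155,0,-1],[-0.023,0,-0.0195,0,-1],[-0.03,0,-0.0235,0,-1],[-0.037,0,-0.027,0,-1],[-0.044,0,-0.029,0,-1],[-0.051,0,-0.031,0,-1],[-0.058,0,-0.0325,0,-1],[-0.066,0,-0.0335,0,-1],[-0.074,0,-0.0345,0,-1],[-0.082,0,-0.035,0,-1],[-0.09,0,-0.0345,0,-1],[-0.098,0,-0.034,0,-1],[-0.104,0,-0.033,0,-1],[-0.104,0,-0.033,0,-1]]]'; python3 -c "
from h import *
s=read_state();print(s['torque'])
for cam in('top','side'):
  im,d=grab_frame(cam);P=cloud(cam,d,d>0);q=P-s['eef_pos']
  k=(abs(q[:,0])<.06)&(abs(q[:,1])<.03)&(q[:,2]<.0)&(P[:,2]>.108);P=P[k]
  for z in np.arange(.11,.21,.01):
    j=abs(P[:,2]-z)<.005
    if j.sum()>1: print(cam,round(z,3),'x',np.percentile(P[j,0],[5,50,95]).round(4),'y',np.percentile(P[j,1],[5,50,95]).round(4),j.sum())
im,d=grab_frame('side');cv2.imwrite('pics/s4.png',cv2.resize(im[140:340,270:470],None,fx=3,fy=3,interpolation=cv2.INTER_CUBIC))
"
```

```text
clock: 14.58
eef_pos: [0.5596, -0.1448, 0.203]
ee_rot: [-0.019, 3.14, -0.0]
ft_force: [-0.7, -1.1, -0.5]
width: 0.0176
grasp_force: 35.7
[-0.07999776  0.33203554 -0.06591322]
top 0.11 x [0.5283 0.5451 0.5627] y [-0.1461 -0.1352 -0.1285] 24
top 0.12 x [0.55   0.5509 0.5541] y [-0.1447 -0.1423 -0.1412] 5
top 0.13 x [0.5522 0.5533 0.5555] y [-0.1427 -0.1418 -0.1413] 3
top 0.17 x [0.5447 0.5498 0.556 ] y [-0.1373 -0.1365 -0.1363] 6
top 0.18 x [0.5431 0.547  0.551 ] y [-0.1371 -0.1363 -0.1358] 5
top 0.19 x [0.5423 0.5448 0.5493] y [-0.1379 -0.1369 -0.1362] 6
top 0.2 x [0.5428 0.5466 0.549 ] y [-0.1375 -0.137  -0.136 ] 3
side 0.11 x [0.5493 0.5515 0.5576] y [-0.1482 -0.1472 -0.1462] 8
side 0.12 x [0.5498 0.5515 0.556 ] y [-0.1495 -0.1476 -0.1443] 16
side 0.13 x [0.5491 0.551  0.5539] y [-0.1499 -0.148  -0.1432] 15
side 0.14 x [0.5487 0.5506 0.5543] y [-0.1491 -0.1472 -0.1433] 14
side 0.15 x [0.5485 0.5498 0.5528] y [-0.1497 -0.1472 -0.143 ] 13
side 0.16 x [0.5464 0.5488 0.5504] y [-0.1511 -0.1481 -0.1426] 7
side 0.17 x [0.5417 0.5443 0.5585] y [-0.1543 -0.1521 -0.1399] 48
side 0.18 x [0.541  0.5427 0.5547] y [-0.1545 -0.1518 -0.14  ] 39
side 0.19 x [0.5397 0.5431 0.5546] y [-0.1548 -0.1517 -0.14  ] 41
side 0.2 x [0.5396 0.5425 0.5545] y [-0.1551 -0.1514 -0.1385] 38
```

View pics/s4.png

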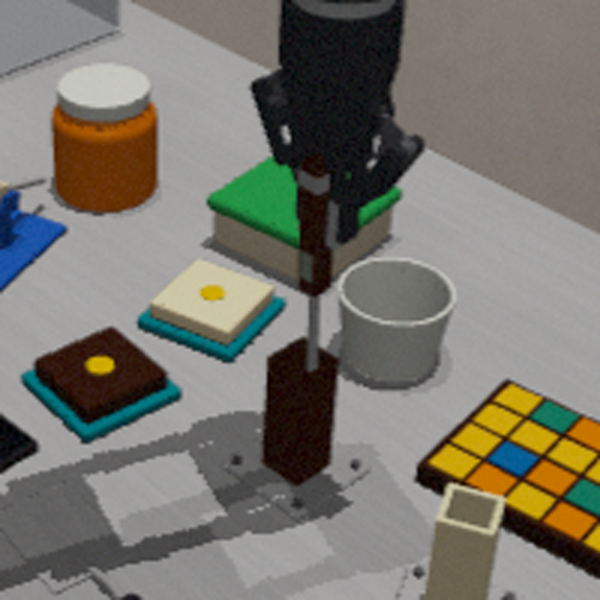

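The crop shows the dark probe nearly upright with its shaft in the dark sheath mouth. It leans 3° and needs about 5 mm of correction back. I'll shift, lower it, and release near the floor.

```bash
python3 -m handwheel '[[[0.003,0,0,0,-1],[0.005,0,0,0,-1],[0.005,0,0.008,0,-1],[0.005,0,0.02,0,-1],[0.005,0,0.03,0,-1],[0.005,0,0.04,0,-1],[0.005,0,0.05,0,-1],[0.005,0,0.05,0,-1]]]' 40; python3 -m handwheel '[[[0,0,0.008,0,-1],[0,0,0.016,0,-1],[0,0,0.022,0,-1],[0,0,0.022,0,-1],[0,0,0.022,0,-1]]]'; python3 -c "
from h import *
s=read_state()
for cam in('top','side'):
  im,d=grab_frame(cam);P=cloud(cam,d,d>0);q=P-s['eef_pos']
  k=(abs(q[:,0])<.06)&(abs(q[:,1])<.03)&(q[:,2]<.07)&(P[:,2]>.1);P=P[k]
  for z in np.arange(.1,.17,.01):
    j=abs(P[:,2]-z)<.005
    if j.sum()>1: print(cam,round(z,3),'x',np.percentile(P[j,0],[5,50,95]).round(4),'y',np.percentile(P[j,1],[5,50,95]).round(4),j.sum())
"
```

```text
clock: 15.4
eef_pos: [0.5507, -0.1441, 0.15]
ee_rot: [0.019, -3.136, -0.003]
ft_force: [-1.0, 0.8, -1.8]
width: 0.0172
grasp_force: 38.3
clock: 15.82
eef_pos: [0.5526, -0.1447, 0.1309]
ee_rot: [0.019, -3.141, -0.001]
ft_force: [0.2, -0.3, -0.3]
width: 0.0175
grasp_force: 38.3
top 0.1 x [0.5292 0.5411 0.5466] y [-0.1363 -0.1281 -0.1273] 11
top 0.11 x [0.5277 0.5367 0.547 ] y [-0.1352 -0.1308 -0.1271] 26
top 0.12 x [0.5415 0.5418 0.5422] y [-0.1368 -0.1364 -0.136 ] 2
top 0.14 x [0.5411 0.5426 0.5449] y [-0.1307 -0.1296 -0.1252] 4
top 0.15 x [0.5408 0.5426 0.545 ] y [-0.1341 -0.1299 -0.1263] 5
top 0.16 x [0.5448 0.545  0.5457] y [-0.125  -0.1228 -0.1224] 3
side 0.1 x [0.5268 0.5374 0.5615] y [-0.1636 -0.1534 -0.1291] 96
side 0.11 x [0.527  0.5361 0.5585] y [-0.1629 -0.1517 -0.1298] 79
side 0.12 x [0.5339 0.5363 0.5495] y [-0.1545 -0.1517 -0.1398] 38
side 0.13 x [0.5335 0.5357 0.5468] y [-0.1589 -0.1525 -0.1383] 42
side 0.14 x [0.5329 0.5412 0.5555] y [-0.1668 -0.1536 -0.1366] 65
side 0.15 x [0.5332 0.5425 0.5555] y [-0.1678 -0.1561 -0.1243] 75
side 0.16 x [0.5323 0.5415 0.5547] y [-0.1671 -0.1561 -0.1382] 78
side 0.17 x [0.5321 0.5392 0.5469] y [-0.1677 -0.1538 -0.1279] 61
```

```bash
python3 -m handwheel '[[[0,0,0.006,0,-1],[0,0,0.006,0,-1],[0,0,0.006,0,0],[0,0,0.006,0,0],[0,0,0.006,0,0],[0,0,0.006,0,0],[0,0,0.006,0,0],[0,0,0.006,0,0]]]' 30; python3 -m handwheel '[[[0,0,-0.02,0,0],[0,0,-0.05,0,0],[0,0,-0.09,0,0],[0,0,-0.12,0,0],[0,0,-0.12,0,0]]]'; python3 -c "
from h import *
for cam in('top','side'):
  im,d=grab_frame(cam);P=cloud(cam,d,d>0)
  k=(abs(P[:,0]-.545)<.04)&(abs(P[:,1]+.145)<.04)&(P[:,2]<.24)&(P[:,2]>.11);P=P[k]
  for z in np.arange(.115,.24,.01):
    j=abs(P[:,2]-z)<.005
    if j.sum()>1: print(cam,round(z,3),'x',np.percentile(P[j,0],[5,50,95]).round(4),'y',np.percentile(P[j,1],[5,50,95]).round(4),j.sum())
plan([.5075,.2245,.16],200.6)
"
```

```text
clock: 16.58
eef_pos: [0.553, -0.1449, 0.1256]
ee_rot: [-0.019, 3.141, -0.0]
ft_force: [0.3, 0.4, -0.2]
width: 0.0426
grasp_force: 0.0
clock: 17.0
eef_pos: [0.5578, -0.1464, 0.2539]
ee_rot: [-0.019, 3.127, -0.008]
ft_force: [1.4, -0.6, 0.9]
width: 0.0428
grasp_force: 0.0
top 0.115 x [0.5299 0.5421 0.5606] y [-0.159  -0.1359 -0.1282] 19
top 0.125 x [0.5314 0.5368 0.5453] y [-0.137  -0.1363 -0.1356] 5
top 0.135 x [0.5306 0.5389 0.5451] y [-0.1377 -0.1359 -0.1351] 10
top 0.145 x [0.5292 0.5321 0.5389] y [-0.1373 -0.136  -0.1353] 7
top 0.155 x [0.5278 0.536  0.5438] y [-0.1372 -0.1361 -0.1355] 7
top 0.165 x [0.5332 0.5369 0.5407] y [-0.1358 -0.1355 -0.1355] 5
top 0.175 x [0.5253 0.533  0.5415] y [-0.1395 -0.1357 -0.1352] 15
top 0.185 x [0.5248 0.5345 0.5406] y [-0.1504 -0.1429 -0.1362] 67
side 0.115 x [0.5293 0.5318 0.545 ] y [-0.1544 -0.1515 -0.1385] 41
side 0.125 x [0.5276 0.5304 0.5431] y [-0.1544 -0.1512 -0.1387] 41
side 0.135 x [0.5273 0.5302 0.5437] y [-0.1535 -0.1519 -0.1379] 40
side 0.145 x [0.5263 0.529  0.5419] y [-0.1545 -0.1513 -0.1407] 39
side 0.155 x [0.5264 0.5285 0.5414] y [-0.1546 -0.1524 -0.1394] 43
side 0.165 x [0.5236 0.5268 0.54  ] y [-0.154  -0.1517 -0.1399] 42
side 0.175 x [0.524  0.5273 0.5426] y [-0.1551 -0.1521 -0.1372] 54
side 0.185 x [0.5243 0.5313 0.5407] y [-0.1535 -0.1467 -0.1378] 54
pos [ 0.5541 -0.1453  0.2477] head -179.31 -> d [0.0425 0.3704 0.0869] yaw frac -0.4424 tilt [ 0.0042 -0.0015 -1.    ]
```

The dark probe is seated: its top is at 0.187, and tip-on-floor would be 0.185. Now the ivory one.

```bash
python3 -m handwheel '[[[0.004,0.03,0,-0.08,0.6],[0.008,0.07,0,-0.15,0.6],[0.012,0.11,0,-0.22,0.6],[0.016,0.15,0,-0.29,0.6],[0.022,0.19,0,-0.36,0.6],[0.028,0.23,0,-0.4424,0.6],[0.034,0.27,0,-0.4424,0.6],[0.038,0.31,0.02,-0.4424,0.6],[0.0425,0.345,0.04,-0.4424,0.6],[0.0425,0.365,0.065,-0.4424,0.6],[0.0425,0.3704,0.085,-0.4424,0.6],[0.0425,0.3704,0.085,-0.4424,0.6],[0.0425,0.3704,0.085,-0.4424,0.6],[0.0425,0.3704,0.085,-0.4424,0.6]]]'; python3 -c "
from h import *
plan([.5077,.2244,.0595],200.6)
im,d=grab_frame('wrist');cv2.imwrite('pics/w5.png',im)"
```

```text
clock: 18.27
eef_pos: [0.5059, 0.2243, 0.1603]
ee_rot: [0.561, -3.09, 0.001]
ft_force: [-0.2, 0.0, 0.3]
width: 0.0682
grasp_force: 0.0
pos [0.5059 0.2243 0.1603] head -159.43 -> d [-0.0018 -0.0005  0.1008] yaw frac -0.0006 tilt [-8.e-04 -7.e-04 -1.e+00]
```

View pics/w5.png

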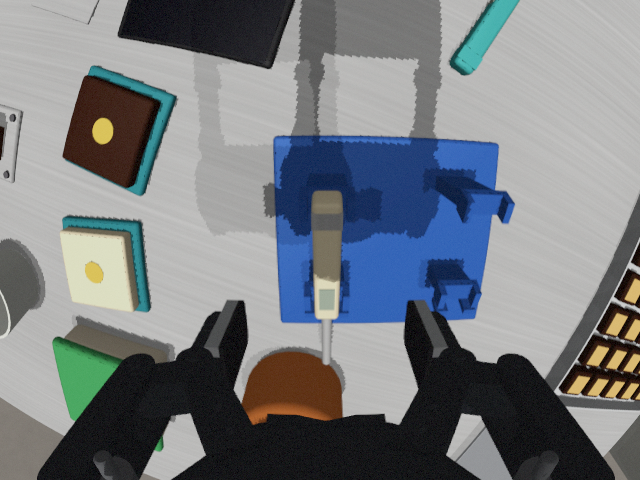

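The ivory probe is centred (column 327) between the fingers. Grasp and lift.

```bash
python3 -m handwheel '[[[-0.001,-0.0005,0.035,0,0.6],[-0.0015,-0.0005,0.07,0,0.6],[-0.0015,-0.0005,0.1005,0,0.6],[-0.0015,-0.0005,0.1005,0,0.6],[-0.0015,-0.0005,0.1005,0,-1],[-0.0015,-0.0005,0.1005,0,-1],[-0.0015,-0.0005,0.1005,0,-1],[-0.0015,-0.0005,0.1005,0,-1],[-0.0015,-0.0005,0.1005,0,-1],[-0.0015,-0.0005,0.1005,0,-1],[-0.0015,-0.0005,0.1005,0,-1],[-0.0015,-0.0005,0.1005,0,-1],[-0.0015,-0.0005,0.1005,0,-1]]]' 30; python3 -m handwheel '[[[0,0,-0.01,0,-1],[0,0,-0.02,0,-1],[0.002,0,-0.04,0,-1],[0.004,0,-0.06,0,-1],[0.006,0,-0.08,0,-1],[0.008,0,-0.10,0,-1],[0.008,0,-0.12,0,-1],[0.008,0,-0.12,0,-1],[0.008,0,-0.12,0,-1],[0.008,0,-0.12,0,-1]]]'; python3 -c "
from h import *
probe(('top',),zmin=-.07)"
```

```text
clock: 19.4
eef_pos: [0.51, 0.2258, 0.0628]
ee_rot: [-0.561, 3.086, 0.001]
ft_force: [-0.1, -1.7, 7.6]
width: 0.0174
grasp_force: 31.2
clock: 20.23
eef_pos: [0.4993, 0.2221, 0.1795]
ee_rot: [0.562, -3.09, 0.0]
ft_force: [-1.1, -0.7, -0.6]
width: 0.0178
grasp_force: 30.2
top grasp [0.4994 0.2221 0.1985] 0
```

```bash
python3 -c "
from h import *
probe(zmin=-.13);im,d=grab_frame('side');cv2.imwrite('pics/s6.png',cv2.resize(im[100:300,180:400],None,fx=3,fy=3,interpolation=cv2.INTER_CUBIC))"
```

```text
top grasp [0.4989 0.2219 0.1977] 27
  a 0.15 b -0.0112 dz [-0.1253 -0.1148 -0.1116] 8
  a 0.16 b -0.0062 dz [-0.1211 -0.1126 -0.0933] 19
  amax [0.1595 0.1595 0.1596 0.1599]
side grasp [0.4989 0.2219 0.1977] 116
  a 0.03 b -0.0089 dz [-0.0264 -0.0191 -0.0118] 16
  a 0.04 b -0.0083 dz [-0.0295 -0.0193 -0.013 ] 20
  a 0.05 b -0.0079 dz [-0.0303 -0.0231 -0.0175] 17
  a 0.06 b -0.0052 dz [-0.0313 -0.0224 -0.0205] 7
  a 0.07 b -0.0033 dz [-0.0372 -0.0326 -0.0311] 7
  a 0.08 b -0.0034 dz [-0.0422 -0.0364 -0.035 ] 5
  a 0.09 b -0.0023 dz [-0.0408 -0.0391 -0.0376] 7
  a 0.1 b -0.0034 dz [-0.0469 -0.0422 -0.0408] 7
  a 0.11 b -0.0031 dz [-0.0509 -0.0491 -0.0453] 6
  a 0.12 b -0.003 dz [-0.0539 -0.0513 -0.0501] 4
  a 0.15 b -0.0108 dz [-0.1257 -0.1201 -0.1153] 6
  a 0.16 b -0.0062 dz [-0.1269 -0.1168 -0.1098] 13
  amax [0.1585 0.1586 0.1587 0.1587]
```

View pics/s6.png

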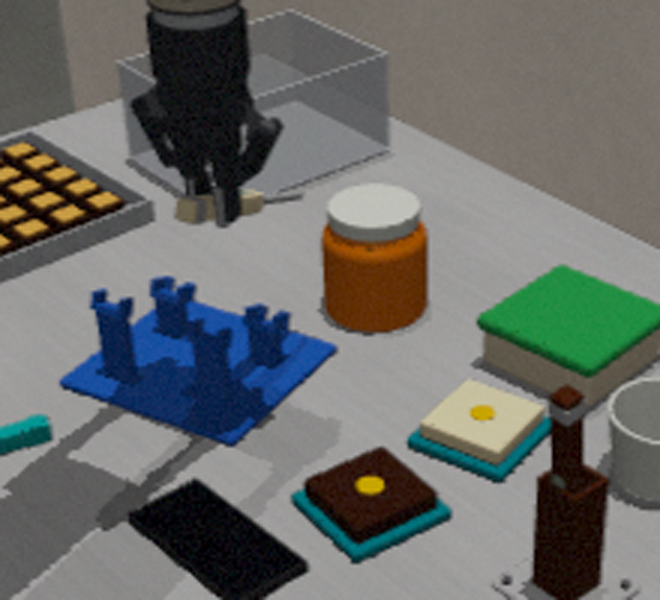

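The crop shows the ivory probe held tip toward +x, the rest empty, and the dark probe standing in its sheath. I'll approach the ivory dot with the probe heading −30°, so nothing passes over the dark slab.

```bash
python3 -c "
from h import *
print(read_state()['joints'].round(3));plan([.5137,.0981,.17],150)"
```

```text
[ 0.339  0.217  1.864  0.     1.063 -1.592]
pos [0.499  0.2219 0.1784] head -159.4 -> d [ 0.0298 -0.1211  0.0085] yaw frac 1.1244 tilt [-0.0029 -0.001  -1.    ]
```

```bash
python3 -m handwheel '[[[0.004,-0.015,0,0.15,-1],[0.008,-0.035,0,0.3,-1],[0.013,-0.055,0,0.45,-1],[0.018,-0.075,0,0.6,-1],[0.023,-0.095,0,0.75,-1],[0.028,-0.115,0,0.9,-1],[0.03,-0.121,0.01,1,-1],[0.03,-0.121,0.01,1,-1],[0.03,-0.121,0.01,1,-1]]]'; python3 -m handwheel '[[[0,0,0.02,0.1244,-1],[0,0,0.04,0.1244,-1],[0,0,0.06,0.1244,-1],[0,0,0.08,0.1244,-1],[0,0,0.084,0.1244,-1],[0,0,0.084,0.1244,-1],[0,0,0.084,0.1244,-1],[0,0,0.084,0.1244,-1]]]'; python3 -c "
from h import *
plan([.5137,.0981,.085],150);probe(zmin=-.062)"
```

```text
clock: 21.18
eef_pos: [0.5134, 0.0981, 0.1686]
ee_rot: [-0.662, -3.068, 0.001]
ft_force: [-0.3, 0.3, -0.8]
width: 0.0177
grasp_force: 30.2
clock: 21.85
eef_pos: [0.5159, 0.099, 0.0874]
ee_rot: [0.811, 3.033, 0.002]
ft_force: [-0.0, -1.2, -0.6]
width: 0.0177
grasp_force: 30.2
pos [0.5159 0.099  0.0874] head 150.06 -> d [ 0.0015 -0.0018  0.0024] yaw frac 0.0014 tilt [ 2.6e-03  4.0e-04 -1.0e+00]
top grasp [0.5158 0.099  0.1064] 14
  a 0.07 b -0.002 dz [-0.0319 -0.0314 -0.0309] 3
  a 0.08 b 0.001 dz [-0.0325 -0.0316 -0.0307] 2
  a 0.12 b -0.0018 dz [-0.0488 -0.047  -0.0447] 7
  a 0.13 b -0.0004 dz [-0.0486 -0.0464 -0.0442] 2
  amax [0.1243 0.1249 0.1257 0.1259]
side grasp [0.5158 0.099  0.1064] 250
  a 0.02 b -0.0082 dz [-0.0197 -0.0102 -0.0039] 36
  a 0.03 b -0.0072 dz [-0.0249 -0.0134 -0.0079] 39
  a 0.04 b -0.0076 dz [-0.0262 -0.0171 -0.0106] 38
  a 0.05 b -0.0076 dz [-0.0307 -0.0206 -0.0146] 38
  a 0.06 b -0.0037 dz [-0.0308 -0.0237 -0.0193] 18
  a 0.07 b -0.0028 dz [-0.0329 -0.0303 -0.0281] 14
  a 0.08 b -0.002 dz [-0.039  -0.0345 -0.0321] 15
  a 0.09 b -0.0031 dz [-0.043  -0.0393 -0.0367] 13
  a 0.1 b -0.0018 dz [-0.0454 -0.0423 -0.0398] 13
  a 0.11 b -0.0021 dz [-0.0493 -0.0462 -0.0433] 9
  a 0.12 b -0.0028 dz [-0.0523 -0.0487 -0.0459] 14
  a 0.13 b -0.0013 dz [-0.0544 -0.0513 -0.0513] 3
  amax [0.124  0.1251 0.1257 0.1272]
```

```bash
python3 -m handwheel '[[[0,-0.0005,0.01,0,-1],[0,-0.0005,0.016,0,-1],[0,-0.0005,0.018,0,-1],[0,-0.0005,0.019,0,-1],[0,-0.0005,0.02,0,-1],[0,-0.0005,0.02,0,-1]]]';python3 -m handwheel '[[[0,0,0.001,0,-1],[0,0,0.001,0,-1]]]'; python3 -m handwheel '[[[0,0,0.001,0,-1],[0,0,0.001,0,-1]]]'; python3 -c "
from h import *
im,d=grab_frame('side');cv2.imwrite('pics/s7.png',cv2.resize(im[205:275,295:385],None,fx=6,fy=6,interpolation=cv2.INTER_CUBIC))"
```

```text
clock: 22.45
eef_pos: [0.5141, 0.098, 0.0656]
ee_rot: [-0.813, -3.034, 0.0]
ft_force: [-0.0, 0.8, -1.0]
width: 0.0174
grasp_force: 30.2
clock: 22.62
eef_pos: [0.5144, 0.098, 0.065]
ee_rot: [0.813, 3.034, 0.0]
ft_force: [0.2, -0.3, -0.8]
width: 0.0176
grasp_force: 30.2
clock: 22.78
eef_pos: [0.5143, 0.098, 0.0639]
ee_rot: [-0.813, -3.035, -0.0]
ft_force: [0.2, -0.9, 0.2]
width: 0.0173
grasp_force: 30.2
```

View pics/s7.png

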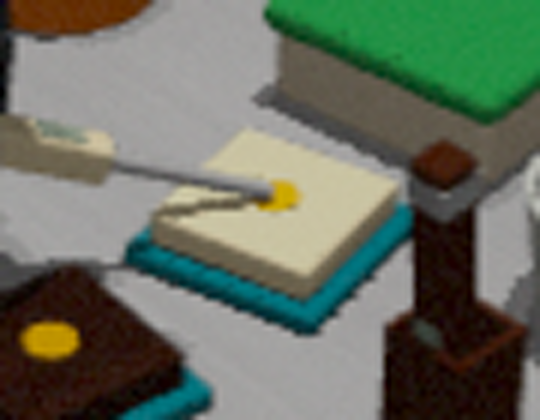

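The crop shows the tip at (265,190), on the near part of the gold dot whose centre is (278,196). I'll shift 3 mm forward and press lightly.

```bash
python3 -m handwheel '[[[0,0,-0.002,0,-1],[-0.003,0,-0.002,0,-1],[-0.003,0,-0.001,0,-1],[-0.003,0,0,0,-1],[-0.003,0,0.001,0,-1],[-0.003,0,0.001,0,-1]]]'; python3 -m handwheel '[[[0,0,0.001,0,-1],[0,0,0.001,0,-1]]]'; python3 -m handwheel '[[[0,0,0.0005,0,-1],[0,0,0.0005,0,-1]]]'
```

```text
clock: 23.33
eef_pos: [0.517, 0.0965, 0.0629]
ee_rot: [0.813, 3.034, 0.0]
ft_force: [-0.3, -0.3, 0.2]
width: 0.0175
grasp_force: 30.4
clock: 23.5
eef_pos: [0.5172, 0.0966, 0.0622]
ee_rot: [0.813, 3.034, 0.0]
ft_force: [0.1, 0.3, 1.7]
width: 0.0174
grasp_force: 30.6
clock: 23.67
eef_pos: [0.5172, 0.0966, 0.0618]
ee_rot: [0.813, 3.034, 0.0]
ft_force: [-1.5, 0.3, 3.2]
width: 0.0172
grasp_force: 30.6
```

```bash
python3 -m handwheel '[[[0,0,0,0,-1],[0,0,0,0,-1],[0,0,0,0,-1],[0,0,0,0,-1],[0,0,0,0,-1],[0,0,0,0,-1],[0,0,0,0,-1],[0,0,0,0,-1],[0,0,0,0,-1]]]';  python3 -m handwheel '[[[0,0,-0.02,0,-1],[0,0,-0.06,0,-1],[0,0,-0.10,0,-1],[0,0,-0.14,0,-1],[0,0,-0.18,0,-1],[0,0,-0.21,0,-1],[0,0,-0.21,0,-1],[0,0,-0.21,0,-1]]]'; python3 -c "
from h import *
plan([.397,-.3775,.165],206.4)"
```

```text
clock: 24.42
eef_pos: [0.517, 0.0966, 0.0615]
ee_rot: [0.813, 3.034, 0.0]
ft_force: [0.1, 1.1, 2.4]
width: 0.0174
grasp_force: 30.6
clock: 25.08
eef_pos: [0.5178, 0.0964, 0.2733]
ee_rot: [0.813, 3.031, 0.002]
ft_force: [-1.1, 1.0, -1.2]
width: 0.0173
grasp_force: 30.3
pos [0.5178 0.0964 0.2733] head 149.98 -> d [-0.1321 -0.471   0.1077] yaw frac -1.2538 tilt [ 3.6e-03  2.0e-04 -1.0e+00]
```

```bash
python3 -m handwheel '[[[-0.008,-0.02,0,-0.12,-1],[-0.018,-0.055,0,-0.26,-1],[-0.028,-0.093,0,-0.4,-1],[-0.038,-0.131,0,-0.54,-1],[-0.048,-0.169,0,-0.68,-1],[-0.058,-0.207,0,-0.82,-1],[-0.069,-0.245,0,-0.95,-1],[-0.08,-0.283,0,-1,-1],[-0.091,-0.321,0,-1,-1],[-0.102,-0.359,0,-1,-1],[-0.113,-0.397,0,-1,-1],[-0.123,-0.435,0,-1,-1],[-0.13,-0.463,0,-1,-1],[-0.132,-0.471,0,-1,-1],[-0.132,-0.471,0,-1,-1],[-0.132,-0.471,0,-1,-1]]]'; python3 -m handwheel '[[[0,0,0.03,-0.1,-1],[0,0,0.06,-0.2538,-1],[0,0,0.09,-0.2538,-1],[0,0,0.1065,-0.2538,-1],[0,0,0.1065,-0.2538,-1],[0,0,0.1065,-0.2538,-1],[0,0,0.1065,-0.2538,-1]]]'; python3 -c "
from h import *
print(read_state()['joints'].round(2))
plan([.397,-.3775,.134],206.4);probe(zmin=-.09)"
```

```text
clock: 26.42
eef_pos: [0.3947, -0.376, 0.2689]
ee_rot: [0.408, -3.113, -0.008]
ft_force: [0.3, 1.2, -0.1]
width: 0.017
grasp_force: 30.2
clock: 27.0
eef_pos: [0.3968, -0.3769, 0.166]
ee_rot: [-0.72, 3.057, -0.002]
ft_force: [1.1, -0.8, -0.0]
width: 0.0174
grasp_force: 30.2
[-0.84  0.23  1.87  0.    1.03 -2.87]
pos [ 0.3968 -0.3769  0.166 ] head -153.49 -> d [ 0.0001 -0.0006  0.032 ] yaw frac 0.0024 tilt [ 1.2e-03 -9.0e-04 -1.0e+00]
top grasp [ 0.3968 -0.3769  0.185 ] 443
  a 0.02 b 0.0037 dz [-0.0119 -0.0044 -0.    ] 55
  a 0.03 b 0.0044 dz [-0.0158 -0.0082 -0.0046] 60
  a 0.04 b 0.0029 dz [-0.0187 -0.0109 -0.0079] 56
  a 0.05 b 0.0036 dz [-0.023  -0.0156 -0.0121] 58
  a 0.06 b 0.0012 dz [-0.0264 -0.0186 -0.0149] 34
  a 0.07 b 0.001 dz [-0.0316 -0.0281 -0.0262] 24
  a 0.08 b 0.0018 dz [-0.0348 -0.0312 -0.029 ] 20
  a 0.09 b 0.0017 dz [-0.0408 -0.0339 -0.0305] 22
  a 0.1 b 0.002 dz [-0.0418 -0.0396 -0.0355] 21
  a 0.11 b 0.0009 dz [-0.0454 -0.0427 -0.04  ] 21
  a 0.12 b 0.0022 dz [-0.0805 -0.0748 -0.045 ] 37
  a 0.13 b 0.0013 dz [-0.0649 -0.0506 -0.0467] 6
  a 0.14 b 0.0124 dz [-0.0817 -0.0804 -0.0786] 3
  a 0.15 b 0.0013 dz [-0.0842 -0.0783 -0.0752] 26
  amax [0.1505 0.1505 0.1505 0.1505]
side grasp [ 0.3968 -0.3769  0.185 ] 97
  a 0.02 b 0.001 dz [-0.0053 -0.0043 -0.0023] 23
  a 0.03 b 0.0019 dz [-0.0083 -0.0072 -0.0058] 23
  a 0.04 b 0.0019 dz [-0.0128 -0.0109 -0.0095] 19
  a 0.05 b 0.0036 dz [-0.0162 -0.0148 -0.0132] 12
  a 0.06 b 0.0048 dz [-0.0175 -0.0173 -0.0168] 4
  a 0.13 b 0.0129 dz [-0.0877 -0.0858 -0.084 ] 2
  a 0.15 b -0.0106 dz [-0.0897 -0.0854 -0.0802] 13
  amax [0.1476 0.1484 0.1485 0.1497]
```

```bash
python3 -m handwheel '[[[-0.007,-0.002,0,0,-1],[-0.014,-0.002,0,0,-1],[-0.014,-0.002,0,0,-1],[-0.014,-0.002,0.01,0,-1],[-0.014,-0.002,0.02,0,-1],[-0.014,-0.002,0.028,0,-1],[-0.014,-0.002,0.031,0,-1],[-0.014,-0.002,0.031,0,-1],[-0.014,-0.002,0.031,0,-1]]]'; python3 -m handwheel '[[[-0.001,0,0,0,-1],[-0.002,0,0,0,-1],[-0.002,0,0,0,-1]]]'; python3 -m handwheel '[[[-0.001,0,0,0,-1],[-0.002,0,0,0,-1],[-0.002,0,0,0,-1]]]'
```

```text
clock: 27.85
eef_pos: [0.4088, -0.3727, 0.1333]
ee_rot: [0.718, -3.058, -0.002]
ft_force: [0.2, -0.6, -0.7]
width: 0.0175
grasp_force: 30.2
clock: 28.1
eef_pos: [0.4111, -0.3722, 0.1342]
ee_rot: [-0.718, 3.058, -0.001]
ft_force: [-0.0, -0.7, 0.4]
width: 0.0174
grasp_force: 30.2
clock: 28.35
eef_pos: [0.4129, -0.3711, 0.1341]
ee_rot: [-0.718, 3.058, -0.0]
ft_force: [-0.2, 0.0, -0.9]
width: 0.0174
grasp_force: 30.2
```

```bash
python3 -m handwheel '[[[-0.001,0,0,0,-1],[-0.002,0,0,0,-1],[-0.002,0,0,0,-1]]]'; python3 -m handwheel '[[[-0.001,0,0,0,-1],[-0.002,0,0,0,-1],[-0.002,0,0,0,-1]]]'; python3 -c "
from h import *
probe(('top',),zmin=-.06)"
```

```text
clock: 28.6
eef_pos: [0.4138, -0.3707, 0.1341]
ee_rot: [0.719, -3.056, 0.001]
ft_force: [-3.6, -1.9, 0.6]
width: 0.0173
grasp_force: 30.4
clock: 28.85
eef_pos: [0.4141, -0.3707, 0.1343]
ee_rot: [0.719, -3.053, 0.001]
ft_force: [-7.9, -3.2, 3.0]
width: 0.0171
grasp_force: 30.7
top grasp [ 0.4142 -0.3707  0.1533] 423
  a 0.02 b 0.0044 dz [-0.0109 -0.0042  0.0003] 54
  a 0.03 b 0.0038 dz [-0.0146 -0.0071 -0.0044] 53
  a 0.04 b 0.0039 dz [-0.0182 -0.0103 -0.0072] 55
  a 0.05 b 0.003 dz [-0.0208 -0.014  -0.0115] 52
  a 0.06 b 0.0014 dz [-0.0237 -0.0188 -0.0142] 32
  a 0.07 b 0.0016 dz [-0.0285 -0.0257 -0.0237] 21
  a 0.08 b 0.0008 dz [-0.0331 -0.03   -0.0271] 19
  a 0.09 b 0.0016 dz [-0.0362 -0.0334 -0.03  ] 18
  a 0.1 b 0.0013 dz [-0.0488 -0.0433 -0.0343] 41
  a 0.11 b 0.0008 dz [-0.0514 -0.0395 -0.0369] 22
  a 0.12 b -0.0004 dz [-0.0497 -0.0437 -0.0409] 25
  a 0.13 b -0.0006 dz [-0.0514 -0.0461 -0.0431] 31
  amax [0.1321 0.1322 0.1322 0.1322]
```

```bash
python3 -m handwheel '[[[-0.001,0,-0.003,0,-1],[-0.0025,0,-0.006,0,-1],[-0.004,0,-0.009,0,-1],[-0.0065,0,-0.013,0,-1],[-0.009,0,-0.0175,0,-1],[-0.012,0,-0.022,0,-1],[-0.015,0,-0.027,0,-1],[-0.0185,0,-0.032,0,-1],[-0.022,0,-0.0365,0,-1],[-0.022,0,-0.0365,0,-1]]]'; python3 -c "
from h import *
probe(('top',),zmin=-.1)"
```

```text
clock: 29.73
eef_pos: [0.4351, -0.3604, 0.1713]
ee_rot: [0.719, -3.055, 0.002]
ft_force: [-4.9, -2.9, 1.4]
width: 0.0176
grasp_force: 30.4
top grasp [ 0.4352 -0.3604  0.1903] 367
  a 0.02 b 0.0034 dz [-0.0193 -0.0138 -0.01  ] 53
  a 0.03 b 0.0042 dz [-0.032  -0.0205 -0.0162] 64
  a 0.04 b 0.0031 dz [-0.0358 -0.0276 -0.0236] 56
  a 0.05 b 0.0014 dz [-0.0459 -0.0393 -0.0296] 32
  a 0.06 b 0.0019 dz [-0.0534 -0.049  -0.0444] 22
  a 0.07 b 0.0021 dz [-0.0827 -0.0591 -0.0522] 28
  a 0.08 b 0.0012 dz [-0.0907 -0.0675 -0.0625] 35
  a 0.09 b 0.0001 dz [-0.0834 -0.073  -0.0678] 26
  a 0.1 b -0.0 dz [-0.0887 -0.0795 -0.0753] 26
  a 0.11 b -0.0013 dz [-0.0912 -0.0846 -0.0812] 25
  amax [0.1087 0.1087 0.1087 0.1089]
```

```bash
python3 -m handwheel '[[[-0.005,0,-0.005,0,-1],[-0.011,0,-0.011,0,-1],[-0.017,0,-0.0155,0,-1],[-0.023,0,-0.0195,0,-1],[-0.03,0,-0.0235,0,-1],[-0.037,0,-0.027,0,-1],[-0.044,0,-0.029,0,-1],[-0.051,0,-0.031,0,-1],[-0.058,0,-0.0325,0,-1],[-0.066,0,-0.0335,0,-1],[-0.074,0,-0.0345,0,-1],[-0.082,0,-0.035,0,-1],[-0.09,0,-0.0345,0,-1],[-0.096,0,-0.034,0,-1],[-0.096,0,-0.034,0,-1]]]'
cat >> h.py <<'E'
def upright(c,yaw,zs=(.11,.21),cams=("top","side")):
    f=np.array([np.cos(np.radians(yaw)),np.sin(np.radians(yaw))]);n=np.array([-f[1],f[0]])
    s=read_state();e=s["eef_pos"][:2]-c;print("TCP rel a,b",(e@f).round(4),(e@n).round(4),s["eef_pos"][2].round(4))
    for cam in cams:
        im,d=grab_frame(cam);P=cloud(cam,d,d>0);q=P[:,:2]-c;a=q@f;b=q@n
        for z in np.arange(*zs,.01):
            j=(abs(P[:,2]-z)<.005)&(abs(a)<.03)&(abs(b)<.02)
            if j.sum()>1: print(cam,round(z,3),'a',np.percentile(a[j],[5,50,95]).round(4),'b',np.percentile(b[j],[5,50,95]).round(4),j.sum())
E
python3 -c "
from h import *
upright(np.array([.5155,-.3187]),26.5)"
```

```text
clock: 31.03
eef_pos: [0.5233, -0.316, 0.204]
ee_rot: [-0.719, 3.057, 0.001]
ft_force: [-1.0, -1.7, 0.0]
width: 0.0174
grasp_force: 33.5
TCP rel a,b 0.0082 -0.0011 0.204
top 0.11 a [-0.0168  0.0101  0.0178] b [-0.0155  0.0062  0.0176] 82
top 0.12 a [0.0068 0.0097 0.0118] b [-0.0016  0.0023  0.0034] 9
top 0.13 a [0.0055 0.0076 0.0095] b [-0.0001  0.0016  0.0029] 6
side 0.11 a [-0.0179  0.0038  0.0178] b [-0.0176 -0.0027  0.0168] 101
side 0.12 a [0.0031 0.0047 0.0084] b [-0.0046 -0.0012  0.0031] 17
side 0.13 a [0.0012 0.0027 0.0063] b [-0.0044 -0.0018  0.0013] 16
side 0.14 a [-0.0004  0.0022  0.0039] b [-0.0046 -0.0011  0.0024] 16
side 0.15 a [-0.0011  0.0007  0.0029] b [-0.0042 -0.0022  0.0019] 16
side 0.16 a [-0.0057 -0.0013  0.0013] b [-0.0037 -0.0001  0.0054] 11
side 0.17 a [-0.0088 -0.0071 -0.0008] b [-0.0095 -0.0016  0.0077] 40
side 0.18 a [-0.0105 -0.0088 -0.0022] b [-0.0095 -0.0021  0.0064] 43
side 0.19 a [-0.0121 -0.0099 -0.006 ] b [-0.0096 -0.0017  0.0074] 43
side 0.2 a [-0.0126 -0.0108 -0.0078] b [-0.0089 -0.001   0.0065] 47
```

```bash
python3 -m handwheel '[[[0.002,0,0,0,-1],[0.002,0,0.008,0,-1],[0.002,0,0.018,0,-1],[0.002,0,0.028,0,-1],[0.002,0,0.038,0,-1],[0.002,0,0.048,0,-1],[0.002,0,0.048,0,-1],[0.002,0,0.048,0,-1]]]' 40; python3 -c "
from h import *
upright(np.array([.5155,-.3187]),26.5,cams=('side',))"
```

```text
clock: 31.8
eef_pos: [0.5194, -0.3172, 0.1549]
ee_rot: [0.717, -3.057, -0.004]
ft_force: [-0.2, -0.5, -0.8]
width: 0.0174
grasp_force: 37.7
TCP rel a,b 0.0042 -0.0004 0.1549
side 0.11 a [-0.0179 -0.0065  0.0172] b [-0.0176 -0.0029  0.0164] 85
side 0.12 a [-0.0119 -0.0102 -0.0074] b [-0.0082 -0.0004  0.0086] 32
side 0.13 a [-0.015  -0.0122 -0.0053] b [-0.0089 -0.0004  0.007 ] 37
side 0.14 a [-0.0153 -0.0133 -0.0064] b [-0.0088 -0.      0.0081] 41
side 0.15 a [-0.0163 -0.0149 -0.0096] b [-0.0088 -0.0022  0.0069] 41
side 0.16 a [-0.0174 -0.0136 -0.0033] b [-0.016  -0.001   0.0157] 75
side 0.17 a [-0.0184 -0.0083 -0.0019] b [-0.018  -0.0037  0.0181] 90
side 0.18 a [-0.0195 -0.0085 -0.0019] b [-0.0181 -0.001   0.0175] 94
side 0.19 a [-0.0208 -0.0102 -0.0025] b [-0.0163 -0.0022  0.0174] 91
side 0.2 a [-0.0224 -0.0098 -0.0067] b [-0.0185 -0.0008  0.0184] 93
```

```bash
python3 -m handwheel '[[[-0.001,0,0.006,0,-1],[-0.001,0,0.012,0,-1],[-0.001,0,0.018,0,-1],[-0.001,0,0.024,0,-1],[-0.001,0,0.024,0,-1]]]'; python3 -m handwheel '[[[0,0,0.005,0,-1],[0,0,0.005,0,-1],[0,0,0.005,0,0],[0,0,0.005,0,0],[0,0,0.005,0,0],[0,0,0.005,0,0],[0,0,0.005,0,0],[0,0,0.005,0,0]]]' 30; python3 -c "
from h import *
upright(np.array([.5155,-.3187]),26.5)"
```

```text
clock: 32.27
eef_pos: [0.52, -0.3165, 0.1306]
ee_rot: [0.718, -3.056, -0.004]
ft_force: [-0.4, -0.6, -0.5]
width: 0.0172
grasp_force: 37.7
clock: 32.93
eef_pos: [0.5212, -0.3174, 0.1277]
ee_rot: [-0.718, 3.058, -0.001]
ft_force: [0.1, 0.0, 0.9]
width: 0.0428
grasp_force: 0.0
TCP rel a,b 0.0057 -0.0014 0.1277
top 0.11 a [0.0145 0.0166 0.0179] b [-0.0119  0.0034  0.0158] 24
top 0.13 a [-0.016  -0.0157 -0.0155] b [0.0071 0.0074 0.0077] 2
top 0.16 a [-0.0199 -0.0176 -0.0175] b [0.0069 0.0074 0.0082] 3
top 0.17 a [-0.0225 -0.0199 -0.018 ] b [0.0075 0.0087 0.01  ] 7
top 0.18 a [-0.0237 -0.0206 -0.0165] b [0.0011 0.0065 0.0089] 18
top 0.2 a [0.0156 0.0185 0.0215] b [0.0177 0.0184 0.019 ] 2
side 0.11 a [-0.0181 -0.0134  0.0142] b [-0.0171  0.0002  0.0166] 104
side 0.12 a [-0.0182 -0.0149 -0.0116] b [-0.0092 -0.0006  0.0072] 41
side 0.13 a [-0.018  -0.0161 -0.0107] b [-0.009  -0.0017  0.0076] 36
side 0.14 a [-0.0201 -0.0181 -0.0147] b [-0.0089 -0.0015  0.0073] 44
side 0.15 a [-0.0212 -0.0197 -0.0148] b [-0.0091 -0.0001  0.0076] 38
side 0.16 a [-0.0229 -0.0209 -0.0162] b [-0.0088 -0.0009  0.0072] 37
side 0.17 a [-0.0251 -0.023  -0.0169] b [-0.0094 -0.0014  0.0083] 46
side 0.18 a [-0.0249 -0.0194 -0.0098] b [-0.0084 -0.0006  0.0075] 102
side 0.19 a [-0.0119 -0.0108 -0.0084] b [-0.0195  0.0113  0.02  ] 8
side 0.2 a [-0.0127 -0.0087 -0.0029] b [-0.0191  0.0033  0.0187] 49
```

Seated (top ≈0.185, leaning inside the tube). Retreat, check with a picture, and hand in.

```bash
python3 -m handwheel '[[[0,0,-0.02,0,0],[0,0,-0.05,0,0],[0,0,-0.09,0,0],[0,0,-0.13,0,0],[0,0,-0.15,0,0],[0,0,-0.15,0,0],[0,0,-0.15,0,0],[0,0,-0.15,0,0]]]'; python3 -c "
from h import *
upright(np.array([.5155,-.3187]),26.5,zs=(.11,.23),cams=('side',))
upright(np.array([.545,-.1453]),0.7,zs=(.15,.23),cams=('side',))
im,d=grab_frame('side');cv2.imwrite('pics/s8.png',im)"
```

```text
clock: 33.7
eef_pos: [0.5204, -0.3168, 0.2763]
ee_rot: [0.718, -3.057, -0.002]
ft_force: [0.6, -0.8, 0.4]
width: 0.0425
grasp_force: 0.0
TCP rel a,b 0.0052 -0.0005 0.2763
side 0.11 a [-0.018  -0.0128  0.0156] b [-0.0177 -0.0034  0.0164] 113
side 0.12 a [-0.0171 -0.0149 -0.0107] b [-0.0091 -0.0025  0.0069] 36
side 0.13 a [-0.0178 -0.0163 -0.0118] b [-0.0092 -0.      0.0081] 40
side 0.14 a [-0.0199 -0.018  -0.0129] b [-0.0091 -0.0026  0.0065] 37
side 0.15 a [-0.0206 -0.0191 -0.0136] b [-0.0089 -0.0012  0.0076] 40
side 0.16 a [-0.0222 -0.0211 -0.0178] b [-0.0091 -0.0009  0.0086] 39
side 0.17 a [-0.0243 -0.0225 -0.0193] b [-0.0094 -0.0008  0.0078] 46
side 0.18 a [-0.0247 -0.0188 -0.0096] b [-0.0086 -0.0005  0.0075] 102
TCP rel a,b -0.0271 -0.171 0.2754
side 0.15 a [-0.0185 -0.0166 -0.0023] b [-0.0087 -0.0071  0.0058] 41
side 0.16 a [-0.0196 -0.0162 -0.0048] b [-0.009  -0.0055  0.0062] 42
side 0.17 a [-0.0212 -0.0185 -0.0032] b [-0.0095 -0.0069  0.0071] 47
side 0.18 a [-0.0209 -0.0145 -0.0046] b [-0.0089 -0.0018  0.0084] 80
side 0.19 a [-0.0157 -0.0141 -0.0126] b [-0.0041 -0.0006  0.0049] 3
```

View pics/s8.png

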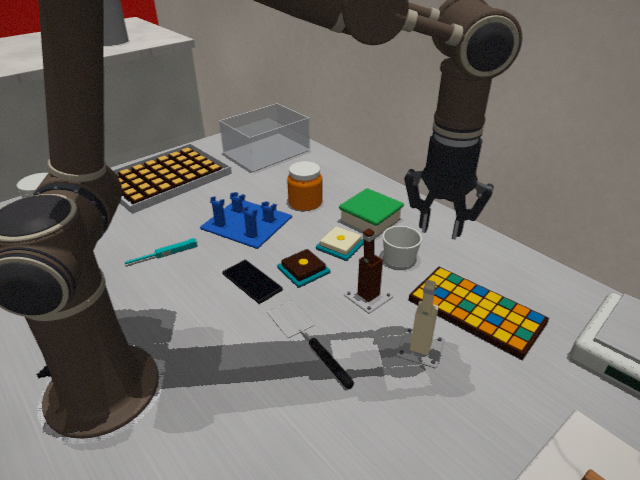

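The picture shows the dark probe in the dark sheath (370,270), the ivory probe in the ivory sheath (425,320), the bystanders in place and the gripper clear.

```bash
python3 -c "
from station import close_job
print(close_job())"
```

```text
the job is handed in; nothing more can be done
None
```

I handed in the job at about 34 s of robot time, with both probes touched to their own dots (about 1–4 N, held over 0.5 s, though the dark touch had eased to about 1 N by the end) and left tip-down on the floor of their own sheaths, the ivory one leaning about 7°, and the last picture shows the other items where they were.

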